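# Build and stock the counter display stand

### The job

Build and stock the sample display on the paint-shop counter: drop the wider shelf over the stand's four posts until it rests level, and stand all the sample tins that are there upright in one row on it, between the posts and in order of height with the tallest at the left end as seen from the robot, none hanging over the edge. Then drop the narrower shelf over the post tops above them, level and fully down, and stand the clear jars upright along the middle of that top shelf, between the posts; leave the card terminal, the carton and the glue bottle where they are.

Things in the scene. Friction and masses are not known exactly. Their poses are not given: they have to be found in the camera images.
- stand: display stand, fixed: base 90 x 320 x 8 mm (x, y, z) and four posts at x = +-16, y = +-138 mm, each 26 mm in diameter up to z = 30 (the lower shelf's underside rests there), 16 mm up to z = 126 (the upper shelf's underside rests there), then 8 mm, tapering to a point from z = 144 to 152. Origin: centre of the base's underside, on the counter; +y points left as seen from the robot (within 13 degrees).
- lower_mid (a point): lower, wider shelf: loose pale wooden board 312 mm long (y), 66 wide (x), 16 thick (z), a square 20 mm hole through each corner, centred at x = +-16, y = +-138 mm; the same after a half turn about z. At first flat on the counter. This point is its centre, half-way through. Its holes pass the 16 mm part of the posts.
- upper_mid (a point): upper, narrower shelf: loose pale wooden board 312 mm long (y), 56 wide (x), 16 thick (z), a square 12 mm hole through each corner, centred at x = +-16, y = +-138 mm; the same after a half turn about z. At first flat on the counter. This point is its centre, half-way through. Its holes pass only the thin tops of the posts.
- tin_a_mid (a point): tallest sample tin of the set: a plain upright white-and-steel cylinder 50 mm in diameter, 68 mm tall; the tins differ only in height. May be absent. This point is its centre, half-way up; z up its axis.
- tin_b_mid (a point): second tallest sample tin of the set: a plain upright white-and-steel cylinder 50 mm in diameter, 58 mm tall; the tins differ only in height. May be absent. This point is its centre, half-way up; z up its axis.
- tin_c_mid (a point): third tallest sample tin of the set: a plain upright white-and-steel cylinder 50 mm in diameter, 48 mm tall; the tins differ only in height. May be absent. This point is its centre, half-way up; z up its axis.
- tin_d_mid (a point): shortest sample tin of the set: a plain upright white-and-steel cylinder 50 mm in diameter, 38 mm tall; the tins differ only in height. May be absent. This point is its centre, half-way up; z up its axis.
- jar_0_mid (a point): a short clear jar, dark contents and black lid, upright cylinder 44 mm in diameter, 46 mm tall (both jars alike). May be absent. This point is its centre, half-way up; z up its axis.
- jar_1_mid (a point): a short clear jar, dark contents and black lid, upright cylinder 44 mm in diameter, 46 mm tall (both jars alike). May be absent. This point is its centre, half-way up; z up its axis.
- terminal: bystander: a black card terminal, about 150 x 80 x 90 mm, loose on the counter; origin at the centre of its underside.
- carton: bystander: a closed carton, 100 x 130 x 60 mm, loose on the counter; origin at the centre of its underside.
- glue: bystander: a white glue bottle, 54 mm in diameter, 150 mm tall, loose on the counter; origin at the centre of its underside.

How it is judged:
By the outcome, as a careful person would: the job done as asked, in the order asked, and still so for the second after the job is handed in, with the robot touching nothing.
Of tin_a, tin_b, tin_c, tin_d only 3 to 4 are there at a start; the rules pass over those that are not, and their reading is None.
Of jar_0, jar_1 only 1 to 2 are there at a start; the rules pass over those that are not, and their reading is None.
At some moment in a run one of lower, upper may be knocked a few centimetres aside while the robot is not near it.
It also fails if it takes over 208 s, if anything falls off the work surface, if the arm or the gripper's body presses on something with over 40 N, if the wrist force passes 120 N, or if a joint passes its speed limit or range.

### The arm

A 6-joint arm with a two-finger parallel gripper is mounted at the origin on the work surface. World frame = base frame: x ahead of the robot, y to its left, z up, the work surface at z = 0. Lengths are in m, angles in rad, forces in N, time in s.
With the tool pointing down it reaches from about 0.35 to 0.725 m from the base axis. Payload 6 kg.
Tool frame: the origin (TCP) lies at the very end of the fingers, on their centre line; the grasp point (between the pads) lies 19 mm behind it (ctrl.tcp_to_grasp is the distance from the TCP to the grasp point, in m); z points along the fingers, y is the direction in which the jaws open and shut (so a half turn about z gives the same grasp; the last joint's range is limited). The gripper opens to 85 mm and grips with 20 to 120 N. Pads are 22 mm wide; open, the fingers measure 114 mm over their backs; the gripper's body (76 mm by 85 mm) begins 54 mm behind the grasp point. The pads swing forward as they close: fully open they stand 13 mm farther back than shut.
Start: joints at [-0.98, 0.04, 0.085, 0, -1.615, -0.334], TCP at [0.152, -0.58, 0.231] pointing down, gripper open.
Joint ranges: [-2.56, 2.56], [-1.29, 2.01], [-1.08, 1.49], [-3.29, 1.98], [-2.81, -0.18], [-2.99, 2.99]. Speed limits (rad/s): [2.57, 2.57, 3.01, 3.14, 3.14, 3.14].

### API

Orientations are given as a unit quaternion [w, x, y, z].
In Python, from workcell import ctrl gives the robot as it stands. The module is installed in compiled form; this text tells all that it offers.
- The arm moves only by the tool apply_moves, never from a script. Its argument "rows" is a list of rows, each a list of 7 numbers: the turn, a rotation vector about the tool's x, y, z in rad, then the shift along the tool's x, y, z in cm, then the opening, from -1 (shut) to 1 (fully open). In form: [[wx, wy, wz, x, y, z, grip], ...]. A call has 1 to 8 rows; each row shifts and turns the pose as measured when the row begins, along the tool's axes as they then stand; what a row does not reach is not made up. A row lasts 1/10 s, in which the tool goes at most 50 mm and 8.59 degrees, less where a joint would pass 70% of its speed; a pose out of reach is approached as far as the arm can. A call with a gripper value outside its range is refused whole. The fingers move at their own pace and stop on an object; "squeeze" is the grip in N (left out, the last holds). Time passes only in rows, so rows that do not move let the fingers close. It gives the time, the measured TCP pose, the force and the opening at its end, in the units of the state.
- ctrl.read_state(): the state, without advancing time (a new reading comes with each control period).
- ctrl.camera(name): name is "side" or "top"; returns the picture (384x512x3 uint8, red, green, blue); there is no depth.
- ctrl.get_calibration(name): a dict with "mtx" (3x3 intrinsics, pixels), "k1" (the pictures are not rectified: a ray, as slopes to the right and down, at radius r is drawn at 1 + k1 r^2 times it, then the intrinsics apply), "world_to_cam" (4x4, takes a point from world to camera coordinates). Camera axes: x right, y down, z forward; pixel columns grow to the right and rows downward; lengths in m; the calibration is good to about 2 mm. A picture is of the moment at which its call begins. get_calibration takes no time and is no camera call.
- ctrl.finish_job(): hands the job in, once; it reports no verdict.
The state is a dict: "t": time; "joints": joint angles; "joint_vel": joint speeds; "joint_efforts": joint torques, N m; "tcp_pos": TCP position; "eef_rot": TCP orientation; "force": force on the tool from outside, world axes, zero at the start; "moment": the same for the moment, N m; "width": finger opening in m.
Only numpy, scipy, OpenCV 4.12 (cv2) and the standard library are available. Lean on these libraries where they do the work, as an engineer would, in place of code of your own. Each camera call takes 0.05 s, during which the arm holds its last target. There are 200 camera calls.

## Working session

There is one attempt and no reset: what is moved stays moved. The work goes in short steps, Python scripts to look and compute and a tool call to move; the robot and the scene stay as the last step left them, time stands still between calls to the robot, and variables do not carry over. Pictures are saved under pics/ and viewed, about 12 in all and at most 16, crops included, and the job is handed in when it is done.

Besides the shell and the picture viewer there is one more tool, called after ">>>" as name([rows], argument=value, ...), one row to a line, values as JSON. apply_moves: Moves the arm, as the interface text tells. Its arguments: {"type":"object","properties":{"rows":{"type":"array","items":{"type":"array","items":{"type":"number"}}},"squeeze":{"type":"number"}},"required":["rows"]}

```bash
mkdir -p pics; ls; python3 - <<'E'
from workcell import ctrl
import cv2, numpy as np
print(ctrl.read_state())
for n in("top","side"):
    im=ctrl.camera(n); np.save(f"pics/{n}0.npy",im)
    cv2.imwrite(f"pics/{n}0.png",cv2.resize(im[...,::-1],(800,600)))
    c=ctrl.get_calibration(n); print(n,c, np.linalg.inv(c["world_to_cam"])[:3,3])
E
```

```text
pics
{'t': 0.0, 'joints': array([-9.80297435e-01,  4.07809815e-02,  8.38279151e-02, -5.07727178e-04,
       -1.61550308e+00, -3.33674755e-01]), 'joint_vel': array([ 3.72809014e-05,  3.05870079e-04,  1.42621558e-04,  3.11464676e-04,
        1.30322449e-04, -1.17963802e-03]), 'joint_efforts': array([ 1.29686683e-03, -3.68215978e+01,  3.47428787e+01,  6.93228588e+00,
       -5.15601598e-03,  9.64104061e-06]), 'tcp_pos': array([ 0.15240191, -0.57998008,  0.23029711]), 'eef_rot': array([-1.42967672e-04, -1.28070442e-01,  9.91764694e-01,  8.55940963e-04]), 'force': array([-0.89168915,  0.54760591,  0.23668054]), 'moment': array([ 0.01665095, -0.04882989,  0.0272624 ]), 'width': 0.08538740532194149}
top {'mtx': array([[459.31582097,   0.        , 257.19090269],
       [  0.        , 459.31582097, 188.38131481],
       [  0.        ,   0.        ,   1.        ]]), 'k1': 0.06521028998487226, 'world_to_cam': array([[-0.02874234, -0.9994997 , -0.01319931,  0.01831319],
       [-0.99485662,  0.02988693, -0.09678363,  0.57336486],
       [ 0.09712969,  0.01034964, -0.99521792,  1.10947358],
       [ 0.        ,  0.        ,  0.        ,  1.        ]])} [ 0.46317936 -0.01031474  1.15990204]
side {'mtx': array([[440.90484686,   0.        , 250.25864312],
       [  0.        , 440.90484686, 190.87543461],
       [  0.        ,   0.        ,   1.        ]]), 'k1': -0.12677660324775517, 'world_to_cam': array([[-0.78562879, -0.61860428, -0.01077738,  0.47161191],
       [-0.46447685,  0.60121502, -0.65023208,  0.30162484],
       [ 0.40871587, -0.5058352 , -0.75965919,  1.09665007],
       [ 0.        ,  0.        ,  0.        ,  1.        ]])} [0.06239136 0.66512397 1.0342892 ]
```

View pics/top0.png

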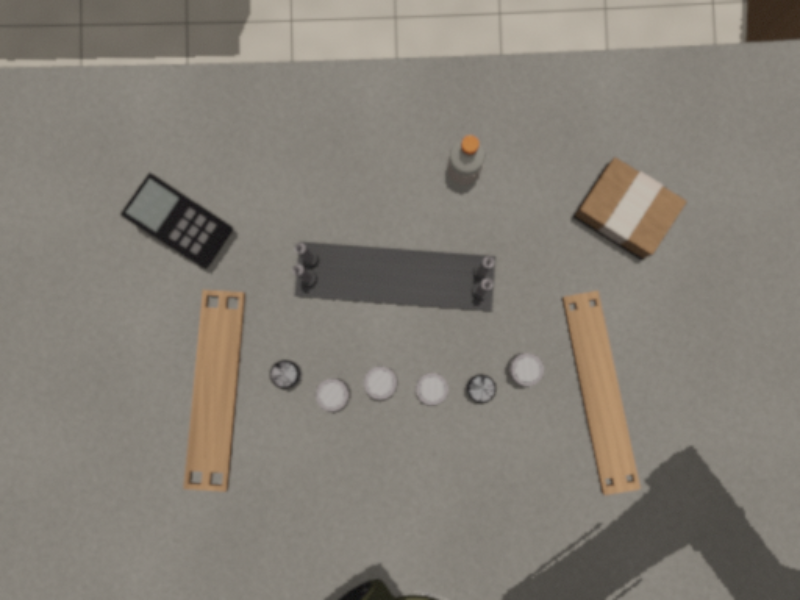

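View pics/side0.png

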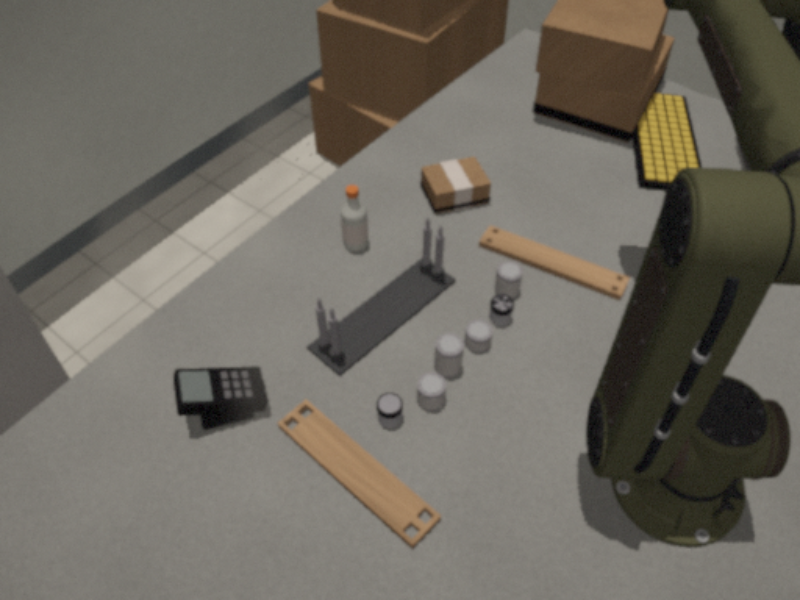

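```bash
cat > h.py <<'E'
import cv2, numpy as np
from workcell import ctrl
from scipy.spatial.transform import Rotation as Rn
C={n:ctrl.get_calibration(n) for n in("top","side")}
def grab(n,k=4): return np.mean([ctrl.camera(n).astype(float) for _ in range(k)],0)
def proj(n,P):
    c=C[n];P=np.atleast_2d(P);q=P@c["world_to_cam"][:3,:3].T+c["world_to_cam"][:3,3]
    s=q[:,:2]/q[:,2:];s=s*(1+c["k1"]*(s**2).sum(1,keepdims=True))
    return s*[c["mtx"][0,0],c["mtx"][1,1]]+c["mtx"][:2,2]
def ray(n,uv):
    c=C[n];m=c["mtx"];d=(np.array(uv,float)-m[:2,2])/[m[0,0],m[1,1]];s=d.copy()
    for _ in range(20): s=d/(1+c["k1"]*(s@s))
    R=c["world_to_cam"][:3,:3];return -R.T@c["world_to_cam"][:3,3],R.T@np.array([s[0],s[1],1])
def onz(n,uv,z):
    o,d=ray(n,uv);return (o+d*(z-o[2])/d[2])
def tri(a,b):
    o1,d1=ray("top",a);o2,d2=ray("side",b);d1/=np.linalg.norm(d1);d2/=np.linalg.norm(d2)
    t=np.linalg.lstsq(np.c_[d1,-d2],o2-o1,rcond=None)[0];p,q=o1+t[0]*d1,o2+t[1]*d2
    return (p+q)/2,np.linalg.norm(p-q)
def crop(im,x,y,w,h,s,f): cv2.imwrite(f,cv2.resize(im[y:y+h,x:x+w,::-1],None,fx=s,fy=s,interpolation=cv2.INTER_CUBIC))
def pose():
    s=ctrl.read_state();q=s["eef_rot"];R=Rn.from_quat([q[1],q[2],q[3],q[0]]).as_matrix();return s["tcp_pos"],R,s
def to(p,jaw,up=None):
    """rows needed (tool axes, cm; wz) from the present pose to tool-down pose at p with jaws along angle jaw (world rad)"""
    tp,R,s=pose();y=np.array([np.cos(jaw),np.sin(jaw),0])
    if y@R[:,1]<0:y=-y
    z=np.array([0,0,-1.]);G=np.c_[np.cross(y,z),y,z]
    w=Rn.from_matrix(R.T@G).as_rotvec();print("rotvec",w.round(3),"shift cm (tool)",(R.T@(np.array(p)-tp)*100).round(2),"after turn",(G.T@(np.array(p)-tp)*100).round(2),"j6",s["joints"][5].round(2),"w",s["width"].round(4),"F",s["force"].round(1),"t",round(s["t"],1))
E
python3 - <<'E'
from h import *
for n in C:
    im=grab(n,6);np.save(f"pics/{n}A.npy",im)
crop(np.load("pics/topA.npy"),170,150,190,115,4.2,"pics/c1.png")
crop(np.load("pics/sideA.npy"),190,135,150,145,4.1,"pics/c2.png")
E
```

```text
[ WARN:0@12.569] global loadsave.cpp:1063 imwrite_ Unsupported depth image for selected encoder is fallbacked to CV_8U.
```

View pics/c1.png

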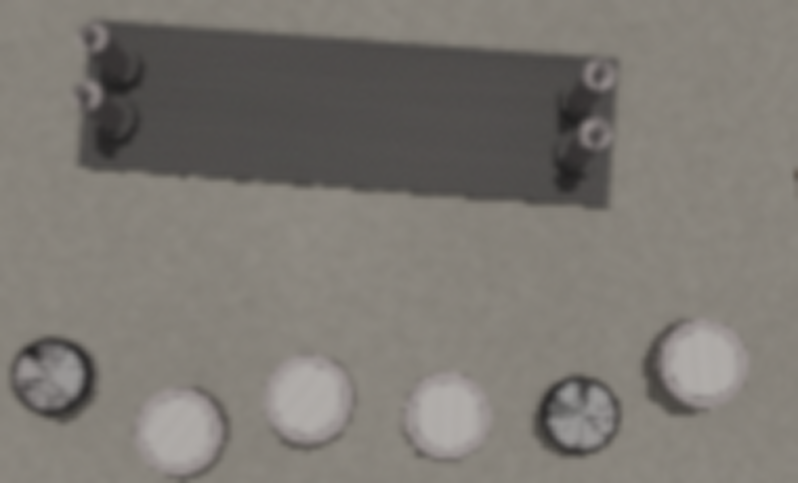

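View pics/c2.png

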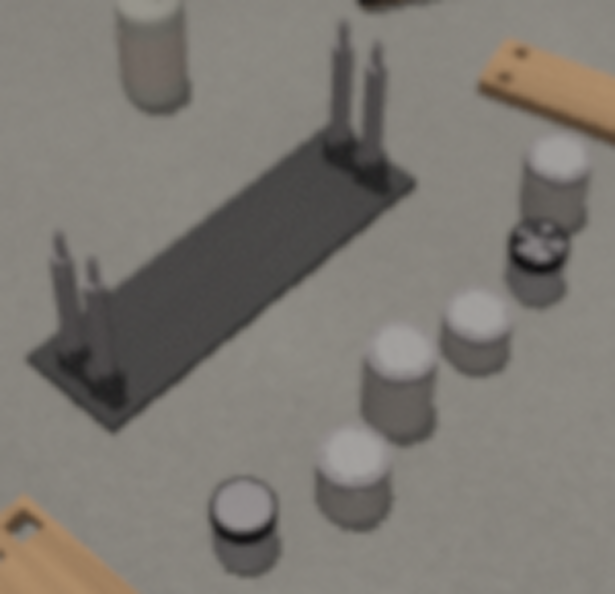

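```bash
cat >> h.py <<'E'
from scipy.optimize import minimize
def soft(im,kind):
    if kind=="wood": v=im[...,0]-im[...,2];lo,hi=12,45
    elif kind=="dark": v=-im.mean(-1);lo,hi=-105,-90
    return np.clip((v-lo)/(hi-lo),0,1)
def box(p,L,W,z0,z1):
    c,s=np.cos(p[2]),np.sin(p[2]);return np.array([[p[0]+c*x-s*y,p[1]+s*x+c*y,z] for x in(-W/2,W/2) for y in(-L/2,L/2) for z in(z0,z1)])
def render(n,P,roi,S=8):
    x,y,w,h=roi;q=((proj(n,P)-[x,y]+.5)*S-.5)
    hull=cv2.convexHull(q.astype(np.float32))[:,0]
    m=np.zeros((h*S,w*S),np.uint8);cv2.fillConvexPoly(m,np.round(hull*16).astype(np.int32),255,shift=4)
    return cv2.GaussianBlur(cv2.resize(m,(w,h),interpolation=cv2.INTER_AREA)/255.,(0,0),.9)
def fit(ims,kind,p0,gen,holes=None,cut=None):
    """ims {cam:image}; gen(p)->3D hull points"""
    R={};T={};
    for n,im in ims.items():
        q=proj(n,gen(p0));a=np.floor(q.min(0)-14).astype(int).clip(0);b=np.minimum(np.ceil(q.max(0)+14).astype(int),[511,383])
        R[n]=(*a,*(b-a));m=soft(im,kind)[a[1]:b[1],a[0]:b[0]]
        T[n]=m
    def cost(d):
        p=np.array(p0)+d*SC;e=0
        for n in ims:
            e+=((render(n,gen(p),R[n])-T[n])**2).sum()
        return e
    SC=np.array([.01,.01,.04]);r=minimize(cost,np.zeros(3),method="Nelder-Mead",options=dict(initial_simplex=np.array([[0,0,0],[1.,0,0],[0,1,0],[0,0,1]]),xatol=.005,fatol=.01))
    return np.array(p0)+r.x*SC,r.fun
def boardgen(W,z=0): return lambda p:box(p,.312,W,z,z+.016)
E
python3 - <<'E'
from h import *
I={n:np.load(f"pics/{n}A.npy") for n in C}
for n in C:print(n,I[n][225 if n=="top" else 250,250],)
for nm,W,uv in(("lower",.066,(215/1.5625,391/1.5625)),("upper",.056,(601/1.5625,393/1.5625))):
    p=onz("top",uv,.016); a0=np.pi/2+(-.07 if nm=="lower" else .14)
    for k in(["top"],["side"],["top","side"]):
        r=fit({n:I[n] for n in k},"wood",[p[0],p[1],a0],boardgen(W));print(nm,k,r[0].round(4),round(r[1],1))
# rings
rt=np.array([[92,38],[88,97],[598,74],[595,135]])/4.2+[170,150]-.4
P=np.array([onz("top",u,.126) for u in rt]);M=np.array([[.016,.138],[-.016,.138],[.016,-.138],[-.016,-.138]])
c=P[:,:2].mean(0);v=(P[0]+P[1]-P[2]-P[3])[:2];yaw=np.arctan2(v[1],v[0])-np.pi/2
print("stand rings",c,yaw,np.linalg.norm(v)/2,P.round(4).tolist())
for k in(["top"],["side"],["top","side"]):
    r=fit({n:I[n] for n in k},"dark",[c[0],c[1],yaw],lambda p:box(p,.32,.09,0,.008));print("base",k,r[0].round(4),round(r[1],1))
# tins: bright blobs
tt=np.array([[181,432],[310,400],[447,415],[702,363],[52,376],[580,414]])/4.2+[170,150]-.4
ts=np.array([[354,455],[400,350],[477,317],[558,157],[243,506],[540,243]])/4.1+[190,135]-.4
for a,b in zip(tt,ts):
    q,e=tri(a,b);print(q.round(4),round(e,4))
E
```

```text
top [136.5        132.66666667 124.33333333]
side [127.83333333 124.83333333 118.16666667]
lower ['top'] [0.435  0.3039 1.4779] 154.0
lower ['side'] [0.4357 0.3045 1.4798] 109.7
lower ['top', 'side'] [0.4352 0.3041 1.4792] 267.3
upper ['top'] [ 0.4145 -0.3059  1.7174] 46.8
upper ['side'] [ 0.4155 -0.3049  1.718 ] 12.2
upper ['top', 'side'] [ 0.4143 -0.3058  1.7173] 62.2
stand rings [0.60623811 0.01286245] -0.10399202413916031 0.27438847888286216 [[0.6366, 0.148, 0.126], [0.6044, 0.1507, 0.126], [0.6085, -0.1251, 0.126], [0.5755, -0.1221, 0.126]]
base ['top'] [ 0.6061  0.014  -0.1076] 155.5
base ['side'] [ 0.6061  0.015  -0.1112] 643.7
base ['top', 'side'] [ 0.6059  0.014  -0.1087] 800.6
[0.4213 0.1136 0.0422] 0.0022
[0.4382 0.0384 0.0633] 0.0032
[ 0.4259 -0.0398  0.0294] 0.0016
[ 0.4521 -0.1846  0.0542] 0.0018
[0.4554 0.1876 0.04  ] 0.0021
[ 0.424  -0.1162  0.0399] 0.0
```

>>> apply_moves([
  [0,0,0,-4,3,0,1],
  [0,0,0,-4,3,0,1],
  [0,0,0,-4,3,0,1],
  [0,0,0,-4,3,0,1],
  [0,0,0,-4,3,0,1],
  [0,0,0,-4,3,0,1],
  [0,0,0,-4,3,0,1],
  [0,0,0,-4,3,0,1],
], squeeze=80)

```text
t: 1.5
tcp_pos: [0.4004, -0.267, 0.2299]
eef_rot: [0.0, -0.122, 0.992, 0.001]
force: [1.6, -0.6, -0.1]
width: 0.0856
```

>>> apply_moves([
  [0,0,0,-1.5,4.5,0,1],
  [0,0,0,-1.5,4.5,0,1],
  [0,0,0,-1.5,4.5,0,1],
  [0,0,0,-1.5,4.5,0,1],
  [0,0,0,-1.5,4.5,0,1],
  [0,0,0,-1.5,4.5,0,1],
  [0,0,0,-1.5,4.5,0,1],
  [0,0,0,-1.5,4.5,0,1],
])

```text
t: 2.3
tcp_pos: [0.4293, 0.1269, 0.2322]
eef_rot: [0.003, -0.123, 0.992, 0.003]
force: [1.9, -0.5, -0.3]
width: 0.0855
```

>>> apply_moves([
  [0,0,0,-1.5,4.5,0,1],
  [0,0,0,-1.5,4.5,0,1],
  [0,0,0.117,0,0,0,1],
  [0,0,0.117,0,0,0,1],
  [0,0,0.117,0,0,0,1],
  [0,0,0,0,0,0,1],
])

```text
t: 2.9
tcp_pos: [0.4343, 0.2325, 0.2319]
eef_rot: [0.002, 0.054, 0.999, 0.003]
force: [-0.2, -0.3, -0.3]
width: 0.0855
```

```bash
python3 - <<'E'
from h import *
to([.4352,.3041,.08],1.479); print(pose()[0])
im={"top":grab("top",3)}
print(fit(im,"wood",[.4352,.3041,1.479],boardgen(.066)))
E
```

```text
Traceback (most recent call last):
  File "h.py", line 28, in to
    w=Rn.from_matrix(R.T@G).as_rotvec();print("rotvec",w.round(3),"shift cm (tool)",(R.T@(np.array(p)-tp)*100).round(2),"after turn",(G.T@(np.array(p)-tp)*100).round(2),"j6",s["joints"][5].round(2),"w",s["width"].round(4),"F",s["force"].round(1),"t",round(s["t"],1))
                                                                                                                                                                                                          ^^^^^^^^^^^^^^^^
AttributeError: 'float' object has no attribute 'round'
```

```bash
sed -i 's/s\["width"\].round(4)/round(s["width"],4)/' h.py; python3 - <<'E'
from h import *
im={"top":grab("top",3)}
r=fit(im,"wood",[.4352,.3041,1.479],boardgen(.066));print(r)
to([.4352,.3041,.08],1.479);to([.4352,.3041,-.003],1.479)
E
```

```text
(array([0.43585408, 0.30316114, 1.48048419]), np.float64(1052.4110762034343))
rotvec [ 0.006  0.004 -0.012] shift cm (tool) [ 0.72  7.06 15.25] after turn [ 0.58  7.17 15.21] j6 -2.58 w 0.0852 F [0.4 0.1 0.1] t 3.0
rotvec [ 0.006  0.004 -0.012] shift cm (tool) [ 0.76  7.01 23.55] after turn [ 0.58  7.17 23.51] j6 -2.58 w 0.0852 F [0.4 0.1 0.1] t 3.0
```

>>> apply_moves([
  [0,0,-0.006,0.35,3.55,1,1],
  [0,0,-0.006,0.35,3.55,1,1],
  [0.006,0.004,0,0,0,4.5,1],
  [0,0,0,0,0,4.5,1],
  [0,0,0,0,0,4.5,1],
  [0,0,0,0,0,4.5,1],
  [0,0,0,0,0,0,1],
])

```text
t: 3.75
tcp_pos: [0.4374, 0.3064, 0.03]
eef_rot: [0.003, 0.039, 0.999, 0.004]
force: [-0.1, 0.2, -0.7]
width: 0.0852
```

```bash
python3 - <<'E'
from h import *
to([.4354,.3040,-.003],1.479)
E
```

```text
rotvec [0.007 0.005 0.013] shift cm (tool) [ 0.2  -0.28  3.3 ] after turn [ 0.17 -0.26  3.3 ] j6 -2.64 w 0.0852 F [-0.1  0.2 -0.7] t 3.8
```

>>> apply_moves([
  [0.007,0.005,0.013,0.2,-0.28,1,1],
  [0,0,0,0,0,1,1],
  [0,0,0,0,0,0.8,1],
  [0,0,0,0,0,0.3,1],
  [0,0,0,0,0,0,0.6],
  [0,0,0,0,0,0,0],
  [0,0,0,0,0,0,-1],
  [0,0,0,0,0,0,-1],
])

```text
t: 4.55
tcp_pos: [0.4397, 0.3073, 0.0082]
eef_rot: [0.005, 0.045, 0.999, 0.004]
force: [-0.2, 0.1, -1.5]
width: 0.0622
```

>>> apply_moves([
  [0,0,0,0,0,0,-1],
  [0,0,0,0,0,0,-1],
  [0,0,0,0,0,0,-1],
])

```text
t: 4.85
tcp_pos: [0.4393, 0.3072, 0.0076]
eef_rot: [0.005, 0.045, 0.999, 0.004]
force: [0.1, -0.4, -1.8]
width: 0.0625
```

```bash
python3 - <<'E'
from h import *
to([.4354,.3040,-.003],1.479); s=pose()[2];print(s["joints"].round(3),s["moment"],s["width"])
I={n:grab(n,3) for n in C};a=I["top"][170:330,90:230];b=I["side"][230:370,160:300]
a=cv2.resize(a,None,fx=2.8,fy=2.8);b=cv2.resize(b,None,fx=2.8,fy=2.8)
o=np.zeros((450,790,3));o[:448,:392]=a;o[:392,396:788]=b;cv2.imwrite("pics/g1.png",o[...,::-1].astype(np.uint8))
E
```

```text
rotvec [0.009 0.009 0.003] shift cm (tool) [ 0.37 -0.36  1.05] after turn [ 0.36 -0.35  1.06] j6 -2.65 w 0.0625 F [ 0.1 -0.4 -1.8] t 4.8
[ 0.988 -0.05  -0.421  0.004 -1.188 -2.649] [-0.10422568  0.00076318  0.03495294] 0.062458010491146625
```

View pics/g1.png

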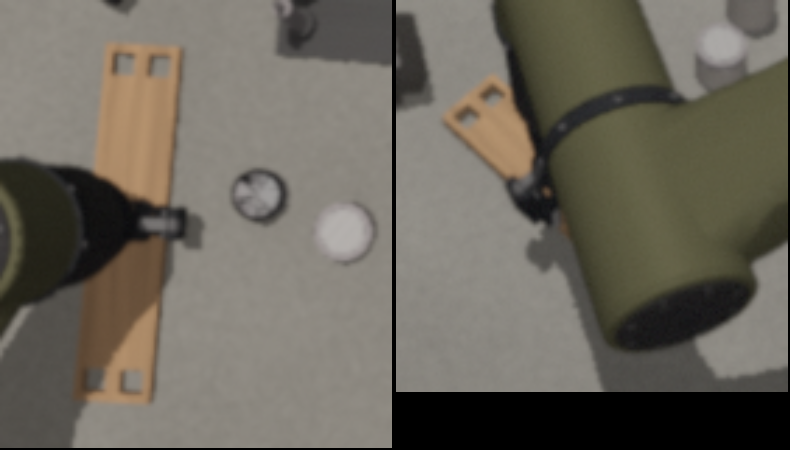

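>>> apply_moves([
  [0,0,0,0,0,0,1],
  [0,0,0,0,0,0,1],
  [0.009,0.009,0.003,0.4,-0.35,0.2,1],
  [0,0,0,0,0,0.5,1],
  [0,0,0,0,0,0,1],
])

```text
t: 5.65
tcp_pos: [0.4358, 0.3047, 0.0018]
eef_rot: [0.001, 0.046, 0.999, 0.001]
force: [-0.8, 0.1, -0.1]
width: 0.0855
```

```bash
python3 - <<'E'
from h import *
to([.4354,.3040,-.003],1.479); print(pose()[0]);I={"top":grab("top",3)}
to([.4354,.3040,-.003],1.479); print(pose()[0])
E
```

```text
rotvec [ 0.002  0.001 -0.   ] shift cm (tool) [ 0.03 -0.08  0.48] after turn [ 0.03 -0.08  0.48] j6 -2.65 w 0.0855 F [-0.8  0.1 -0.1] t 5.7
[0.43577215 0.30474766 0.00183152]
rotvec [ 0.002  0.002 -0.   ] shift cm (tool) [ 0.07 -0.11  0.56] after turn [ 0.07 -0.11  0.56] j6 -2.65 w 0.0854 F [ 0.2  1.2 -0.4] t 5.8
[0.43616555 0.30504226 0.00261217]
```

>>> apply_moves([
  [0.002,0.002,0,0.07,-0.1,0.7,1],
  [0,0,0,0,0,0,0],
  [0,0,0,0,0,0,-1],
  [0,0,0,0,0,0,-1],
  [0,0,0,0,0,0,-1],
  [0,0,0,0,0,0,-1],
])

```text
t: 6.4
tcp_pos: [0.4361, 0.3051, -0.0034]
eef_rot: [0.001, 0.046, 0.999, 0.001]
force: [0.1, 0.9, 0.8]
width: 0.0636
```

```bash
python3 - <<'E'
from h import *
to([.4354,.3040,-.003],1.479); print(pose()[0])
E
```

```text
rotvec [0.002 0.002 0.001] shift cm (tool) [ 0.06 -0.11 -0.04] after turn [ 0.06 -0.11 -0.04] j6 -2.65 w 0.0636 F [0.1 0.9 0.8] t 6.4
[ 0.43608034  0.30507534 -0.00337535]
```

>>> apply_moves([
  [0,0,0,0,0,-1,-1],
  [0,0,0,0,0,-2.5,-1],
  [0,0,0,0,0,-4,-1],
  [0,0,0,0,0,-4.5,-1],
  [0,0,0,0,0,-4.5,-1],
  [0,0,0,0,0,-4,-1],
  [0,0,0,0,0,-2,-1],
  [0,0,0,0,0,0,-1],
])

```text
t: 7.2
tcp_pos: [0.4337, 0.3011, 0.2293]
eef_rot: [-0.002, 0.046, 0.999, -0.003]
force: [0.4, -0.2, -1.4]
width: 0.064
```

```bash
python3 - <<'E'
from h import *
to([.606,.0135,.22],-.107); print(pose()[0])
E
```

```text
rotvec [-1.000e-03 -8.000e-03 -1.557e+00] shift cm (tool) [-19.83 -27.03   1.  ] after turn [ 26.76 -20.2    0.93] j6 -2.65 w 0.064 F [ 0.4 -0.2 -1.4] t 7.2
[0.43370237 0.30113675 0.2292881 ]
```

>>> apply_moves([
  [0,0,0,-2.5,-3.4,0,-1],
  [0,0,0,-2.5,-3.4,0,-1],
  [0,0,0,-2.5,-3.4,0,-1],
  [0,0,0,-2.5,-3.4,0,-1],
  [0,0,0,-2.5,-3.4,0,-1],
  [0,0,0,-2.5,-3.4,0,-1],
  [0,0,0,-2.5,-3.4,0,-1],
  [0,0,0,-2.3,-3.2,0,-1],
])

```text
t: 8.0
tcp_pos: [0.6058, 0.0077, 0.2155]
eef_rot: [-0.011, 0.041, 0.999, -0.004]
force: [1.3, 0.3, -2.4]
width: 0.064
```

>>> apply_moves([
  [0,0,-0.14,0,0,0,-1],
  [0,0,-0.14,0,0,0,-1],
  [0,0,-0.14,0,0,0,-1],
  [0,0,-0.14,0,0,0,-1],
  [0,0,-0.14,0,0,0,-1],
  [0,0,-0.14,0,0,0,-1],
  [0,0,-0.14,0,0,0,-1],
  [0,0,-0.14,0,0,0,-1],
])

```text
t: 8.8
tcp_pos: [0.6009, 0.0006, 0.1946]
eef_rot: [-0.025, -0.51, 0.86, 0.009]
force: [-0.0, -0.5, -2.7]
width: 0.0638
```

>>> apply_moves([
  [0,0,-0.14,0,0,0,-1],
  [0,0,-0.14,0,0,0,-1],
  [0,0,-0.14,0,0,0,-1],
  [0,0,0,0,0,0,-1],
])

```text
t: 9.2
tcp_pos: [0.5975, 0.0005, 0.1855]
eef_rot: [-0.028, -0.685, 0.728, 0.018]
force: [-0.8, 1.0, -2.1]
width: 0.0643
```

```bash
python3 - <<'E'
from h import *
to([.606,.0135,.22],-.107); print(pose()[0])
E
```

```text
rotvec [ 0.064 -0.017  0.046] shift cm (tool) [-1.29 -0.55 -3.51] after turn [-1.38 -0.71 -3.45] j6 -0.39 w 0.0643 F [-0.8  1.  -2.1] t 9.2
[5.97488788e-01 5.42492607e-04 1.85517255e-01]
```

>>> apply_moves([
  [0.064,-0.017,0.046,-1.3,-0.6,-1,-1],
  [0,0,0,0,0,-0.2,-1],
  [0,0,0,0,0,-0.2,-1],
])

```text
t: 9.5
tcp_pos: [0.603, 0.0132, 0.1939]
eef_rot: [-0.003, -0.664, 0.747, 0.002]
force: [-0.2, -0.8, -2.9]
width: 0.0639
```

```bash
cat > m.py <<'E'
from h import *
def see(W,yaw,k=6,off=.0034,stand=(.606,.0135,-.107),tag=None):
    """board seen in hand, board frame vs tool"""
    I={n:grab(n,k) for n in C}
    tp,R,s=pose();zb=tp[2]+off
    print("tcp",tp.round(4),"tilt",R[:,2].round(4),"w",round(s["width"],4),"F",s["force"].round(1),"t",round(s["t"],2))
    if tag:
        for n in C: np.save(f"pics/{tag}_{n}.npy",I[n])
    return I,tp,R,zb
E
python3 - <<'E'
from m import *
I,tp,R,zb=see(.066,-.107,tag="p1")
to([.606,.0135,.18],-.107)
c=proj("top",[.606,.0135,.17])[0];print(c,proj("side",[.606,.0135,.17]))
crop(I["top"],170,130,180,110,4.3,"pics/p1t.png")
crop(I["side"],170,90,150,130,4.4,"pics/p1s.png")
E
```

```text
tcp [0.6039 0.0132 0.1952] tilt [-4.6e-03 -9.0e-04 -1.0e+00] w 0.0636 F [-1.3 -0.2 -2. ] t 10.1
rotvec [ 0.004 -0.001 -0.009] shift cm (tool) [-0.06 -0.21  1.52] after turn [-0.05 -0.2   1.52] j6 -0.47 w 0.0636 F [-1.3 -0.2 -2. ] t 10.1
[250.36794428 167.43313486] [[244.91187725 160.87466098]][ WARN:0@13.564] global loadsave.cpp:1063 imwrite_ Unsupported depth image for selected encoder is fallbacked to CV_8U.
```

View pics/p1t.png

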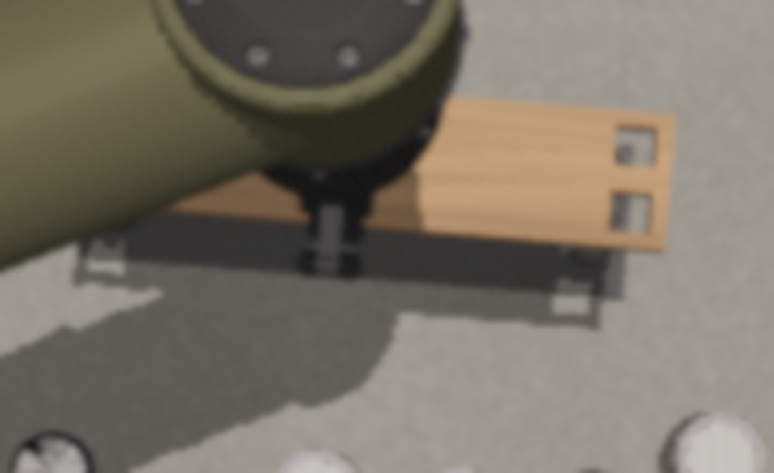

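View pics/p1s.png

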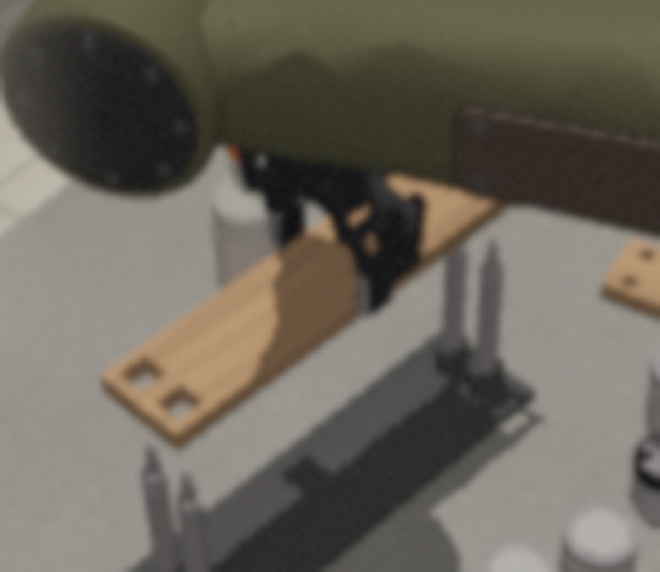

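```bash
cat >> m.py <<'E'
def un(p,x,y,s): return (np.array(p,float)+.5)/s-.5+[x,y]
def fitw(I,p0,gen,wt,kind="wood"):
    """silhouette fit with window weights wt {cam:(x0,y0,x1,y1)}"""
    def cost(d):
        p=np.array(p0)+d*SC;e=0
        for n,(x0,y0,x1,y1) in wt.items():
            e+=((render(n,gen(p),(x0,y0,x1-x0,y1-y0))-soft(I[n],kind)[y0:y1,x0:x1])**2).sum()
        return e
    SC=np.array([.01,.01,.04]);r=minimize(cost,np.zeros(3),method="Nelder-Mead",options=dict(initial_simplex=np.array([[0,0,0],[1.,0,0],[0,1,0],[0,0,1]]),xatol=.005,fatol=.01))
    return np.array(p0)+r.x*SC,r.fun
E
python3 - <<'E'
from m import *
I={n:np.load(f"pics/p1_{n}.npy") for n in C};A={n:np.load(f"pics/{n}A.npy") for n in C}
tp=np.array([.6037,.0132,.195]);zb=tp[2]+.0034;zt=zb+.016
ht=[onz("top",un(p,170,130,4.3),zt) for p in((636,147),(631.5,213))];hs=[onz("side",un(p,170,90,4.4),zt) for p in((142,374),(181,402))]
Q=np.array(hs+ht);print("holes",Q.round(4).tolist());v=(Q[0]+Q[1]-Q[2]-Q[3])[:2];print("centre",Q.mean(0),"yaw",np.arctan2(v[1],v[0])-np.pi/2,"len",np.linalg.norm(v)/2)
print(fitw(I,[.604,.0132,-.107],boardgen(.066,zb),{"top":(275,145,335,195),"side":(188,160,230,196)}))
# stand posts
tops=[un(p,170,150,4.2) for p in((92,38),(88,97),(598,74),(595,135))];
for z in(.126,.144): 
  P=np.array([onz("top",u,z) for u in tops]);print("z",z,P.mean(0).round(4))
S=[un(p,190,135,4.1) for p in((59,235),(92,262),(345,22),(377,45))]
T=np.array([onz("side",u,.150) for u in S]);v=(T[0]+T[1]-T[2]-T[3])[:2];print("side tips",T.round(4).tolist(),T.mean(0),np.arctan2(v[1],v[0])-np.pi/2,np.linalg.norm(v)/2)
E
```

```text
holes [[0.6342, 0.1515, 0.2144], [0.6019, 0.154, 0.2144], [0.6029, -0.127, 0.2144], [0.5709, -0.1235, 0.2144]]
centre [0.60247581 0.01376855 0.2144    ] yaw -0.11157103821431202 len 0.27975347133613054
(array([ 0.60441435,  0.01163862, -0.12008645]), np.float64(133.31457004707522))
z 0.126 [0.6062 0.0128 0.126 ]
z 0.144 [0.6037 0.0124 0.144 ]
side tips [[0.6326, 0.1539, 0.15], [0.6007, 0.1578, 0.15], [0.6051, -0.1203, 0.15], [0.5732, -0.1149, 0.15]] [0.60291481 0.01915127 0.15      ] -0.10021497666770407 0.27481761145830674
```

```bash
python3 - <<'E'
from h import *
to([.606,.0143,.158],-.1075)
E
```

```text
rotvec [ 0.004 -0.001 -0.009] shift cm (tool) [-0.14 -0.21  3.72] after turn [-0.13 -0.19  3.72] j6 -0.47 w 0.0636 F [-1.3 -0.2 -2. ] t 10.1
```

>>> apply_moves([
  [0.004,-0.001,-0.009,-0.13,-0.2,1.5,-1],
  [0,0,0,0,0,1.5,-1],
  [0,0,0,0,0,0.5,-1],
  [0,0,0,0,0,0,-1],
])

```text
t: 10.5
tcp_pos: [0.606, 0.0141, 0.1589]
eef_rot: [-0.0, -0.668, 0.744, -0.0]
force: [-0.1, -0.5, -1.9]
width: 0.0637
```

```bash
python3 - <<'E'
from h import *
to([.606,.0143,.158],-.1075);print(pose()[0]); ctrl.camera("top");ctrl.camera("top");to([.606,.0143,.158],-.1075)
E
```

```text
rotvec [ 0. -0. -0.] shift cm (tool) [-0.02  0.01  0.09] after turn [-0.02  0.01  0.09] j6 -0.46 w 0.0637 F [-0.1 -0.5 -1.9] t 10.5
[0.6060389  0.01414472 0.15888388]
rotvec [-0.001 -0.    -0.   ] shift cm (tool) [-0.01  0.05  0.19] after turn [-0.01  0.05  0.19] j6 -0.46 w 0.0639 F [ 0.4 -0.2 -2.6] t 10.6
```

>>> apply_moves([
  [0,0,0,0,0.03,0.9,-1],
  [0,0,0,0,0,0.9,-1],
  [0,0,0,0,0,0.6,-1],
  [0,0,0,0,0,0,-1],
])

```text
t: 11.0
tcp_pos: [0.6066, 0.0143, 0.1352]
eef_rot: [0.001, -0.668, 0.744, -0.001]
force: [-0.2, 0.1, -3.9]
width: 0.064
```

```bash
python3 - <<'E'
from m import *
I,tp,R,zb=see(.066,-.107,tag="p2");to([.606,.0143,.134],-.1075)
a=cv2.resize(I["top"][150:195,290:335],None,fx=8.5,fy=8.5,interpolation=cv2.INTER_CUBIC);b=cv2.resize(I["side"][170:215,190:235],None,fx=8.5,fy=8.5,interpolation=cv2.INTER_CUBIC)
cv2.imwrite("pics/p2.png",np.clip(np.hstack([a,b])[...,::-1],0,255).astype(np.uint8))
E
```

```text
tcp [0.6073 0.0143 0.1367] tilt [ 5.3e-03  6.0e-04 -1.0e+00] w 0.0643 F [ 0.3 -0.4 -2.1] t 11.6
rotvec [-0.005  0.001 -0.   ] shift cm (tool) [0.02 0.13 0.27] after turn [0.02 0.12 0.27] j6 -0.46 w 0.0643 F [ 0.3 -0.4 -2.1] t 11.6
```

View pics/p2.png

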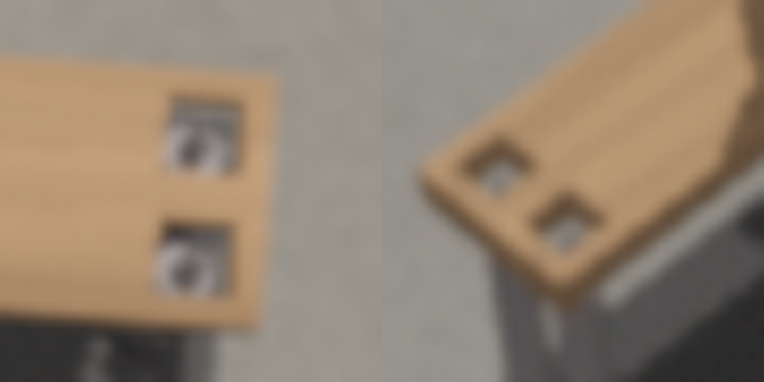

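```bash
python3 - <<'E'
from m import *
zt=.1367+.0034+.016
st=np.array([.606,.0135]);y=-.1075;Rz=np.array([[np.cos(y),-np.sin(y)],[np.sin(y),np.cos(y)]])
for n,sg in(("top",-1),("side",1)):
  for x in(.016,-.016):
    X=st+Rz@[x,sg*.138]
    f=lambda z,dx=0,dy=0:(proj(n,[*(X+[dx,dy]),z])[0]-([290,150] if n=="top" else [190,170])+.5)*8.5-.5+([0,0] if n=="top" else [382.5,0])
    print(n,"hole top",f(zt).round(0),"ring126",f(.126).round(0),"pin144",f(.144).round(0),"pinatboardtop",f(zt-.005).round(0),"d/mm x",((f(zt,.001)-f(zt))).round(1),"y",(f(zt,0,.001)-f(zt)).round(1))
E
```

```text
top hole top [205. 139.] ring126 [192. 155.] pin144 [199. 146.] pinatboardtop [202. 142.] d/mm x [-0.2 -3.8] y [-3.9  0.1]
top hole top [196. 261.] ring126 [184. 274.] pin144 [191. 267.] pinatboardtop [194. 264.] d/mm x [-0.2 -3.8] y [-3.9  0.1]
side hole top [504. 162.] ring126 [513. 224.] pin144 [508. 187.] pinatboardtop [506. 172.] d/mm x [-2.4 -1.5] y [-2.2  1.9]
side hole top [574. 216.] ring126 [581. 278.] pin144 [577. 242.] pinatboardtop [575. 227.] d/mm x [-2.4 -1.5] y [-2.2  2. ]
```

>>> apply_moves([
  [-0.005,0.001,0,0.1,0,0.6,-1],
  [0,0,0,0,0,0.6,-1],
  [0,0,0,0,0,0.5,-1],
])

```text
t: 11.9
tcp_pos: [0.6075, 0.0133, 0.1192]
eef_rot: [0.001, -0.668, 0.744, -0.0]
force: [-0.6, 0.7, -1.6]
width: 0.0639
```

```bash
python3 - <<'E'
from h import *
to([.6073,.0133,.11],-.1075);print(pose()[0])
E
```

```text
rotvec [-0.001  0.001 -0.   ] shift cm (tool) [0.   0.02 0.92] after turn [0.   0.02 0.92] j6 -0.46 w 0.0639 F [-0.6  0.7 -1.6] t 11.9
[0.60750932 0.01328719 0.11917752]
```

>>> apply_moves([
  [0,0,0,0,0,1,-1],
  [0,0,0,0,0,1,-1],
  [0,0,0,0,0,1,-1],
])

```text
t: 12.2
tcp_pos: [0.6074, 0.0133, 0.0865]
eef_rot: [0.0, -0.668, 0.744, -0.0]
force: [-0.1, 0.4, -2.1]
width: 0.0644
```

```bash
python3 - <<'E'
from h import *
to([.6073,.0133,.0266],-.1075);print(pose()[0],pose()[2]["moment"])
E
```

```text
rotvec [-0.001  0.001 -0.   ] shift cm (tool) [0.01 0.02 5.99] after turn [0.   0.01 5.99] j6 -0.46 w 0.0644 F [-0.1  0.4 -2.1] t 12.2
[0.60744919 0.01331347 0.08652862] [ 0.05610238  0.00253598 -0.01977162]
```

>>> apply_moves([
  [0,0,0,0,0,1.5,-1],
  [0,0,0,0,0,1.5,-1],
  [0,0,0,0,0,1.2,-1],
  [0,0,0,0,0,0.8,-1],
  [0,0,0,0,0,0.6,-1],
  [0,0,0,0,0,0.5,-1],
])

```text
t: 12.8
tcp_pos: [0.6064, 0.0129, 0.0264]
eef_rot: [-0.002, -0.669, 0.744, -0.001]
force: [-24.5, 5.5, 35.5]
width: 0.0642
```

>>> apply_moves([
  [0,0,0,0,0,0,0.6],
  [0,0,0,0,0,0,1],
  [0,0,0,0,0,0,1],
  [0,0,0,0,0,-2,1],
  [0,0,0,0,0,-4.5,1],
  [0,0,0,0,0,-4.5,1],
  [0,0,0,0,0,-4.5,1],
  [0,0,0,0,0,-3,1],
])

```text
t: 13.6
tcp_pos: [0.6054, 0.0127, 0.2126]
eef_rot: [-0.005, -0.669, 0.744, 0.0]
force: [-0.3, -0.4, 0.1]
width: 0.0852
```

```bash
python3 - <<'E'
from h import *
print(pose()[0],pose()[2]["force"])
# refine tin/jar xy with exact top heights from first picture
tt=(np.array([[702,363],[181,432],[310,400],[447,415],[52,376],[580,414]])+.5)/4.2-.5+[170,150]
for nm,u,z in zip(["b","c","a","d","j0","j1"],tt,[.058,.048,.068,.038,.046,.046]): print(nm,onz("top",u,z).round(4))
to([.438,.038,.17],-.1075)
E
```

```text
[0.60544501 0.01267833 0.21259775] [-0.26240015 -0.36619401  0.09573303]
b [ 0.4514 -0.1845  0.058 ]
c [0.4205 0.1123 0.048 ]
a [0.4369 0.0373 0.068 ]
d [ 0.4254 -0.0401  0.038 ]
j0 [0.4545 0.1859 0.046 ]
j1 [ 0.4242 -0.1157  0.046 ]
rotvec [ 0.007 -0.007  0.001] shift cm (tool) [-0.77 16.89  4.38] after turn [-0.72 16.92  4.26] j6 -0.46 w 0.0852 F [-0.3 -0.4  0.1] t 13.6
```

>>> apply_moves([
  [0.007,-0.007,0.001,-0.2,4.2,0,1],
  [0,0,0,-0.2,4.2,0,1],
  [0,0,0,-0.2,4.2,1,1],
  [0,0,0,-0.2,4.2,1,1],
  [0,0,0,0,0,3,1],
  [0,0,0,0,0,3,1],
  [0,0,0,0,0,0,1],
], squeeze=50)

```text
t: 14.3
tcp_pos: [0.4397, 0.04, 0.1351]
eef_rot: [0.007, -0.668, 0.745, -0.003]
force: [-0.2, 0.6, -0.4]
width: 0.0854
```

```bash
python3 - <<'E'
from h import *
print(pose()[0]);to([.4372,.0375,.030],-.1075)
E
```

```text
[0.43974202 0.03997336 0.13510561]
rotvec [-0.014  0.006 -0.001] shift cm (tool) [ 0.34  0.37 10.5 ] after turn [ 0.27  0.23 10.51] j6 -0.66 w 0.0854 F [-0.2  0.6 -0.4] t 14.3
```

>>> apply_moves([
  [-0.014,0.006,0,0.3,0.3,2,1],
  [0,0,0,0,0,3,1],
  [0,0,0,0,0,3,1],
  [0,0,0,0,0,1.8,1],
  [0,0,0,0,0,0.6,1],
  [0,0,0,0,0,0,0],
])

```text
t: 14.9
tcp_pos: [0.4421, 0.0372, 0.0361]
eef_rot: [0.003, -0.667, 0.745, -0.003]
force: [0.4, 0.3, -0.4]
width: 0.0734
```

>>> apply_moves([
  [0,0,0,0,0,0,-1],
  [0,0,0,0,0,0,-1],
  [0,0,0,0,0,0,-1],
  [0,0,0,0,0,0,-1],
  [0,0,0,0,0,0,-1],
])

```text
t: 15.4
tcp_pos: [0.4446, 0.0381, 0.0408]
eef_rot: [0.006, -0.667, 0.745, -0.004]
force: [-0.0, -0.0, -2.3]
width: 0.0488
```

```bash
python3 - <<'E'
from h import *
print(pose()[0]);to([.4372,.0375,.230],-.1075)
E
```

```text
[0.44455966 0.03807607 0.04078751]
rotvec [-0.013  0.003 -0.002] shift cm (tool) [  0.08   0.47 -18.93] after turn [  0.14   0.73 -18.92] j6 -0.66 w 0.0488 F [-0.  -0.  -2.3] t 15.4
```

>>> apply_moves([
  [0,0,0,0,0,-2,-1],
  [0,0,0,0,0,-4,-1],
  [0,0,0,0,0,-4.5,-1],
  [0,0,0,0,0,-4.5,-1],
  [-0.005,0,0,0,0,-3.5,-1],
  [-0.005,0,0,0,0,0.1,-1],
])

```text
t: 16.0
tcp_pos: [0.4404, 0.0367, 0.2298]
eef_rot: [0.0, -0.667, 0.745, 0.0]
force: [0.1, -0.2, -1.1]
width: 0.0484
```

```bash
python3 - <<'E'
from h import *
print(pose()[0]);to([.6157,.0940,.225],-.1075)
E
```

```text
[0.44035551 0.03668496 0.22980699]
rotvec [ 0.001  0.001 -0.003] shift cm (tool) [ -7.62 -16.8    0.48] after turn [ -7.58 -16.82   0.48] j6 -0.65 w 0.0484 F [ 0.1 -0.2 -1.1] t 16.0
```

>>> apply_moves([
  [0,0,0,-1.5,-3.4,0,-1],
  [0,0,0,-1.5,-3.4,-0.1,-1],
  [0,0,0,-1.5,-3.4,-0.1,-1],
  [0,0,0,-1.5,-3.4,-0.1,-1],
  [0,0,0,-1.5,-3.2,-0.1,-1],
  [0,0,0,0,0,0,-1],
])

```text
t: 16.6
tcp_pos: [0.6216, 0.0953, 0.2307]
eef_rot: [0.0, -0.667, 0.745, 0.002]
force: [-0.4, -0.2, -3.1]
width: 0.0488
```

```bash
python3 - <<'E'
from h import *
print(pose()[0]);to([.6157,.0940,.08],-.1075)
E
```

```text
[0.62160082 0.09525604 0.23074519]
rotvec [ 0.002  0.003 -0.002] shift cm (tool) [ 0.23  0.54 15.08] after turn [ 0.19  0.57 15.07] j6 -0.58 w 0.0488 F [-0.4 -0.2 -3.1] t 16.6
```

>>> apply_moves([
  [0.002,0.003,-0.002,0.2,0.55,1.5,-1],
  [0,0,0,0,0,3,-1],
  [0,0,0,0,0,3,-1],
  [0,0,0,0,0,3,-1],
  [0,0,0,0,0,2,-1],
  [0,0,0,0,0,0.5,-1],
])

```text
t: 17.2
tcp_pos: [0.6139, 0.0932, 0.0913]
eef_rot: [-0.003, -0.668, 0.744, 0.001]
force: [-0.5, 0.5, -1.9]
width: 0.0485
```

```bash
python3 - <<'E'
from h import *
print(pose()[0]);to([.6157,.0940,.08],-.1075)
E
```

```text
[0.61388758 0.09317155 0.09132283]
rotvec [ 0.005 -0.002 -0.001] shift cm (tool) [-0.1  -0.18  1.13] after turn [-0.1  -0.17  1.13] j6 -0.58 w 0.0485 F [-0.5  0.5 -1.9] t 17.2
```

>>> apply_moves([
  [0.005,-0.002,0,-0.1,-0.2,0.3,-1],
  [0,0,0,0,0,0.3,-1],
  [0,0,0,0,0,0.3,-1],
])

```text
t: 17.5
tcp_pos: [0.6162, 0.0936, 0.0846]
eef_rot: [0.0, -0.668, 0.744, -0.001]
force: [-10.2, 1.4, 13.0]
width: 0.0486
```

>>> apply_moves([
  [0,0,0,0,0,0,0],
  [0,0,0,0,0,0,0.8],
  [0,0,0,0,0,0,1],
  [0,0,0,0,0,-1,1],
  [0,0,0,0,0,-4,1],
  [0,0,0,0,0,-4.5,1],
  [0,0,0,0,0,-2,1],
])

```text
t: 18.2
tcp_pos: [0.616, 0.0932, 0.2062]
eef_rot: [0.001, -0.668, 0.744, -0.002]
force: [0.0, 0.4, 0.3]
width: 0.0854
```

>>> apply_moves([
  [0,0,0,4.2,1.9,0,1],
  [0,0,0,4.2,1.9,0,1],
  [0,0,0,4.2,1.9,0,1],
  [0,0,0,4.2,1.9,0,1],
  [0,0,0,4.2,1.9,0,1],
  [0,0,0,4.2,1.9,0,1],
  [0,0,0,4.2,1.9,0,1],
  [0,0,0,0,0,4,1],
])

```text
t: 19.0
tcp_pos: [0.4527, -0.195, 0.184]
eef_rot: [0.011, -0.669, 0.743, -0.013]
force: [1.7, 1.4, -0.4]
width: 0.0854
```

```bash
python3 - <<'E'
from h import *
print(pose()[0]);to([.4516,-.1845,.02],-.1075)
E
```

```text
[ 0.45269455 -0.1949992   0.18403092]
rotvec [-0.033 -0.002  0.004] shift cm (tool) [-1.06  0.76 16.39] after turn [-1.03  0.22 16.4 ] j6 -0.11 w 0.0854 F [ 1.7  1.4 -0.4] t 19.0
```

>>> apply_moves([
  [-0.033,-0.002,0.004,-1.0,0.3,1,1],
  [0,0,0,0,0,3.5,1],
  [0,0,0,0,0,3.5,1],
  [0,0,0,0,0,3,1],
  [0,0,0,0,0,2,1],
  [0,0,0,0,0,0,1],
])

```text
t: 19.6
tcp_pos: [0.4517, -0.1826, 0.054]
eef_rot: [-0.001, -0.668, 0.745, 0.001]
force: [-0.2, -0.1, -0.5]
width: 0.0855
```

```bash
python3 - <<'E'
from h import *
print(pose()[0]);to([.4516,-.1845,.02],-.1075)
E
```

```text
[ 0.45173822 -0.1825968   0.0540196 ]
rotvec [ 0.003 -0.    -0.002] shift cm (tool) [ 0.19 -0.02  3.4 ] after turn [ 0.19 -0.01  3.4 ] j6 -0.14 w 0.0855 F [-0.2 -0.1 -0.5] t 19.6
```

>>> apply_moves([
  [0,0,0,0.2,0,2,1],
  [0,0,0,0,0,1.2,1],
  [0,0,0,0,0,0.3,0.2],
  [-0.002,0,0,0,0.05,0.1,-1],
  [-0.002,0,0,0,0.05,0.1,-1],
  [-0.002,0,0,0,0.05,0.1,-1],
  [-0.002,0,0,0,0.05,0.1,-1],
])

```text
t: 20.3
tcp_pos: [0.4563, -0.1835, 0.025]
eef_rot: [-0.002, -0.669, 0.743, -0.001]
force: [-1.2, 0.3, 2.5]
width: 0.049
```

>>> apply_moves([
  [0,0,0,0,0,0,-1],
  [0,0,0,0,0,-2,-1],
  [0,0,0,0,0,-4,-1],
  [0,0,0,0,0,-4.5,-1],
  [0,0,0,0,0,-4.5,-1],
  [0,0,0,0,0,-4,-1],
  [0,0,0,0,0,-0.5,-1],
])

```text
t: 21.0
tcp_pos: [0.4538, -0.183, 0.2233]
eef_rot: [-0.004, -0.668, 0.744, 0.002]
force: [0.6, 0.6, -0.0]
width: 0.0491
```

```bash
python3 - <<'E'
from h import *
print(pose()[0]);to([.6099,.0403,.22],-.1075)
E
```

```text
[ 0.45382058 -0.18297002  0.2233348 ]
rotvec [ 0.009 -0.003  0.001] shift cm (tool) [-23.86 -13.15   0.16] after turn [-23.87 -13.12   0.33] j6 -0.14 w 0.0491 F [ 0.6  0.6 -0. ] t 21.0
```

>>> apply_moves([
  [0.009,-0.003,0,-4,-2.2,-0.1,-1],
  [0,0,0,-4,-2.2,-0.1,-1],
  [0,0,0,-4,-2.2,-0.1,-1],
  [0,0,0,-4,-2.2,-0.1,-1],
  [0,0,0,-4,-2.2,-0.1,-1],
  [0,0,0,-3.8,-2.1,-0.1,-1],
  [0,0,0,0,0,0,-1],
])

```text
t: 21.7
tcp_pos: [0.6144, 0.0475, 0.2269]
eef_rot: [0.0, -0.667, 0.745, 0.001]
force: [0.2, 0.1, -1.9]
width: 0.0489
```

```bash
python3 - <<'E'
from h import *
print(pose()[0]);to([.6099,.0403,.071],-.1075)
E
```

```text
[0.61436675 0.04748866 0.22687175]
rotvec [ 0.     0.001 -0.004] shift cm (tool) [ 0.79  0.36 15.59] after turn [ 0.76  0.37 15.59] j6 -0.51 w 0.0489 F [ 0.2  0.1 -1.9] t 21.7
```

>>> apply_moves([
  [0,0.001,-0.004,0.8,0.4,1,-1],
  [0,0,0,0,0,3,-1],
  [0,0,0,0,0,2,-1],
  [0,0,0,0,0,1,-1],
  [0,0,0,0,0,0,-1],
])

```text
t: 22.2
tcp_pos: [0.6083, 0.0408, 0.1497]
eef_rot: [-0.003, -0.669, 0.743, 0.002]
force: [0.4, 1.0, -1.0]
width: 0.0489
```

```bash
python3 - <<'E'
from h import *
print(pose()[0]);to([.6099,.0403,.071],-.1075)
E
```

```text
[0.60833395 0.04075119 0.14970444]
rotvec [ 0.007 -0.001  0.002] shift cm (tool) [ 0.02 -0.21  7.87] after turn [ 0.03 -0.16  7.87] j6 -0.5 w 0.0489 F [ 0.4  1.  -1. ] t 22.2
```

>>> apply_moves([
  [0.007,-0.001,0.002,0.02,-0.2,2,-1],
  [0,0,0,0,0,2,-1],
  [0,0,0,0,0,1.8,-1],
  [0,0,0,0,0,0.8,-1],
  [0,0,0,0,0,0.4,-1],
  [0,0,0,0,0,0.3,-1],
])

```text
t: 22.8
tcp_pos: [0.6134, 0.0394, 0.0814]
eef_rot: [0.004, -0.668, 0.744, -0.003]
force: [-0.2, 0.5, 0.3]
width: 0.0485
```

```bash
python3 - <<'E'
from h import *
print(pose()[0]);to([.6099,.0403,.071],-.1075)
E
```

```text
[0.61338264 0.03942492 0.08142371]
rotvec [-0.01   0.001 -0.001] shift cm (tool) [-0.05  0.37  1.04] after turn [-0.05  0.36  1.04] j6 -0.5 w 0.0485 F [-0.2  0.5  0.3] t 22.8
```

>>> apply_moves([
  [-0.01,0,0,-0.05,0.37,0.4,-1],
  [0,0,0,0,0.05,0.4,-1],
  [0,0,0,0,0.05,0.4,-1],
  [0,0,0,0,0.05,0.3,-1],
])

```text
t: 23.2
tcp_pos: [0.6099, 0.0409, 0.0709]
eef_rot: [0.002, -0.668, 0.744, -0.001]
force: [-8.7, 2.5, 19.2]
width: 0.0489
```

```bash
python3 - <<'E'
from h import *
print(pose()[0]);to([.6099,.0403,.071],-.1075)
E
```

```text
[0.60988261 0.04094162 0.07090883]
rotvec [-0.005  0.002 -0.   ] shift cm (tool) [ 0.06 -0.01 -0.01] after turn [ 0.06 -0.01 -0.01] j6 -0.5 w 0.0489 F [-8.7  2.5 19.2] t 23.2
```

>>> apply_moves([
  [0,0,0,0,0,0,0],
  [0,0,0,0,0,0,0.8],
  [0,0,0,0,0,0,1],
  [0,0,0,0,0,-1,1],
  [0,0,0,0,0,-4,1],
  [0,0,0,0,0,-4.5,1],
  [0,0,0,0,0,-3,1],
])

```text
t: 23.9
tcp_pos: [0.6071, 0.04, 0.1966]
eef_rot: [-0.001, -0.668, 0.744, 0.001]
force: [1.3, -0.5, 0.9]
width: 0.0853
```

>>> apply_moves([
  [0,0,0,-1,3.9,0,1],
  [0,0,0,-1,3.9,0,1],
  [0,0,0,-1,3.9,0,1],
  [0,0,0,-1,3.9,0,1],
  [0,0,0,-1,3.9,0,1],
  [0,0,0,0,0,3,1],
  [0,0,0,0,0,4,1],
  [0,0,0,0,0,1,1],
])

```text
t: 24.7
tcp_pos: [0.4182, 0.1141, 0.1287]
eef_rot: [0.01, -0.668, 0.744, -0.003]
force: [-0.3, 0.1, -1.2]
width: 0.0854
```

```bash
python3 - <<'E'
from h import *
print(pose()[0]);to([.4207,.1125,.013],-.1075)
E
```

```text
[0.41822358 0.114086   0.12866929]
rotvec [-0.018  0.011 -0.001] shift cm (tool) [ 0.26 -0.06 11.57] after turn [ 0.13 -0.26 11.57] j6 -0.85 w 0.0854 F [-0.3  0.1 -1.2] t 24.7
```

>>> apply_moves([
  [-0.018,0.011,0,0.2,-0.2,2,1],
  [0,0,0,0,0,3,1],
  [0,0,0,0,0,3,1],
  [0,0,0,0,0,2,1],
  [0,0,0,0,0.1,1,1],
])

```text
t: 25.2
tcp_pos: [0.424, 0.1124, 0.0232]
eef_rot: [0.004, -0.667, 0.745, -0.002]
force: [-0.4, -0.1, -0.1]
width: 0.0853
```

```bash
python3 - <<'E'
from h import *
print(pose()[0]);to([.4207,.1125,.013],-.1075)
E
```

```text
[0.42397154 0.11242613 0.02316837]
rotvec [-0.008  0.002 -0.002] shift cm (tool) [0.03 0.33 1.01] after turn [0.03 0.33 1.02] j6 -0.84 w 0.0853 F [-0.4 -0.1 -0.1] t 25.2
```

>>> apply_moves([
  [-0.008,0.002,0,0,0.3,0.8,1],
  [0,0,0,0,0,0.3,0.2],
  [-0.002,0,0,0,0.05,0.1,-1],
  [-0.002,0,0,0,0.05,0.1,-1],
  [-0.002,0,0,0,0.05,0.1,-1],
  [-0.002,0,0,0,0.05,0.1,-1],
  [0,0,0,0,0,0,-1],
])

```text
t: 25.9
tcp_pos: [0.4219, 0.1139, 0.0131]
eef_rot: [-0.0, -0.667, 0.745, 0.002]
force: [0.6, 0.3, -1.3]
width: 0.0489
```

>>> apply_moves([
  [0,0,0,0,0,-2,-1],
  [0,0,0,0,0,-4,-1],
  [0,0,0,0,0,-4.5,-1],
  [0,0,0,0,0,-4.5,-1],
  [0,0,0,0,0,-4,-1],
  [0,0,0,0,0,-0.5,-1],
])

```text
t: 26.5
tcp_pos: [0.4202, 0.1125, 0.2108]
eef_rot: [-0.004, -0.667, 0.745, 0.004]
force: [1.5, 0.4, -1.2]
width: 0.0494
```

```bash
python3 - <<'E'
from h import *
print(pose()[0]);to([.6041,-.0133,.21],-.1075)
E
```

```text
[0.42023292 0.11251798 0.21081929]
rotvec [ 0.011 -0.    -0.003] shift cm (tool) [ 10.49 -19.66  -0.13] after turn [ 10.54 -19.63   0.08] j6 -0.83 w 0.0494 F [ 1.5  0.4 -1.2] t 26.5
```

>>> apply_moves([
  [0.011,0,-0.003,2.1,-3.9,-0.1,-1],
  [0,0,0,2.1,-3.9,-0.1,-1],
  [0,0,0,2.1,-3.9,-0.1,-1],
  [0,0,0,2.1,-3.9,-0.1,-1],
  [0,0,0,2.1,-3.8,-0.1,-1],
  [0,0,0,0,0,0,-1],
])

```text
t: 27.1
tcp_pos: [0.6087, -0.0135, 0.2112]
eef_rot: [0.002, -0.671, 0.741, 0.003]
force: [-0.7, 0.4, -2.6]
width: 0.0492
```

```bash
python3 - <<'E'
from h import *
print(pose()[0]);to([.6041,-.0133,.059],-.1075)
E
```

```text
[ 0.60866347 -0.01353154  0.21121428]
rotvec [0.003 0.006 0.008] shift cm (tool) [ 0.12  0.42 15.22] after turn [ 0.03  0.46 15.22] j6 -0.4 w 0.0492 F [-0.7  0.4 -2.6] t 27.1
```

>>> apply_moves([
  [0.003,0.006,0.008,0.1,0.4,1,-1],
  [0,0,0,0,0,3,-1],
  [0,0,0,0,0,3,-1],
  [0,0,0,0,0,1.5,-1],
  [0,0,0,0,0,0,-1],
])

```text
t: 27.6
tcp_pos: [0.6035, -0.0145, 0.1176]
eef_rot: [-0.002, -0.667, 0.745, 0.003]
force: [0.1, -0.0, -0.9]
width: 0.0486
```

```bash
python3 - <<'E'
from h import *
print(pose()[0]);to([.6041,-.0133,.059],-.1075)
E
```

```text
[ 0.60348536 -0.01449891  0.11761065]
rotvec [ 0.007  0.    -0.003] shift cm (tool) [-0.13 -0.09  5.86] after turn [-0.13 -0.05  5.86] j6 -0.42 w 0.0486 F [ 0.1 -0.  -0.9] t 27.6
```

>>> apply_moves([
  [0.005,0,-0.003,-0.12,0,2,-1],
  [0,0,0,0,0.1,1.5,-1],
  [0,0,0,0,0.1,1,-1],
  [0,0,0,0,0.1,0.5,-1],
])

```text
t: 28.0
tcp_pos: [0.6024, -0.0123, 0.0705]
eef_rot: [0.002, -0.668, 0.744, -0.001]
force: [-0.5, -0.5, -1.5]
width: 0.049
```

```bash
python3 - <<'E'
from h import *
print(pose()[0]);to([.6041,-.0133,.059],-.1075)
E
```

```text
[ 0.6024048  -0.0122891   0.07050061]
rotvec [-0.005  0.001  0.001] shift cm (tool) [ 0.08 -0.17  1.15] after turn [ 0.08 -0.18  1.15] j6 -0.42 w 0.049 F [-0.5 -0.5 -1.5] t 28.0
```

>>> apply_moves([
  [-0.004,0,0,0.08,-0.1,0.5,-1],
  [0,0,0,0,0,0.4,-1],
  [0,0,0,0,0,0.4,-1],
  [0,0,0,0,0.05,0.4,-1],
])

```text
t: 28.4
tcp_pos: [0.6046, -0.0133, 0.0588]
eef_rot: [0.002, -0.669, 0.743, -0.002]
force: [-15.5, 6.0, 29.4]
width: 0.049
```

```bash
python3 - <<'E'
from h import *
to([.6041,-.0133,.059],-.1075)
E
```

```text
rotvec [-0.005  0.     0.002] shift cm (tool) [ 0.01  0.05 -0.02] after turn [ 0.01  0.05 -0.02] j6 -0.42 w 0.049 F [-15.5   6.   29.4] t 28.4
```

>>> apply_moves([
  [0,0,0,0,0,0,0],
  [0,0,0,0,0,0,0.8],
  [0,0,0,0,0,0,1],
  [0,0,0,0,0,-1,1],
  [0,0,0,0,0,-4,1],
  [0,0,0,0,0,-4.5,1],
  [0,0,0,0,0,-4,1],
])

```text
t: 29.1
tcp_pos: [0.6015, -0.0139, 0.1938]
eef_rot: [-0.003, -0.669, 0.744, 0.001]
force: [0.3, -0.4, -0.3]
width: 0.0853
```

>>> apply_moves([
  [0,0,0,1.15,4.3,0,1],
  [0,0,0,1.15,4.3,0,1],
  [0,0,0,1.15,4.3,0,1],
  [0,0,0,1.15,4.3,0,1],
  [0,0,0,0,0,3,1],
  [0,0,0,0,0,4,1],
  [0,0,0,0,0,1,1],
])

```text
t: 29.8
tcp_pos: [0.4275, -0.0429, 0.1282]
eef_rot: [0.009, -0.668, 0.744, -0.007]
force: [-0.2, -0.8, -1.2]
width: 0.0855
```

```bash
python3 - <<'E'
from h import *
print(pose()[0]);to([.4256,-.0401,.006],-.1075)
E
```

```text
[ 0.42753215 -0.0429177   0.12822453]
rotvec [-0.023  0.004  0.   ] shift cm (tool) [-0.21  0.51 12.21] after turn [-0.26  0.22 12.22] j6 -0.49 w 0.0855 F [-0.2 -0.8 -1.2] t 29.8
```

>>> apply_moves([
  [-0.023,0.004,0,-0.2,0.3,2,1],
  [0,0,0,0,0,3,1],
  [0,0,0,0,0,3,1],
  [0,0,0,0,0,2,1],
  [0,0,0,0,0.1,1.2,1],
])

```text
t: 30.3
tcp_pos: [0.427, -0.04, 0.0153]
eef_rot: [-0.0, -0.668, 0.744, -0.0]
force: [0.6, 0.4, 0.3]
width: 0.0851
```

```bash
python3 - <<'E'
from h import *
print(pose()[0]);to([.4256,-.0401,.006],-.1075)
E
```

```text
[ 0.4269602  -0.04003731  0.01528555]
rotvec [-0.    -0.001  0.   ] shift cm (tool) [0.02 0.13 0.93] after turn [0.02 0.13 0.93] j6 -0.49 w 0.0851 F [0.6 0.4 0.3] t 30.3
```

>>> apply_moves([
  [0,0,0,0,0.15,0.7,1],
  [0,0,0,0,0,0.3,0.2],
  [-0.002,0,0,0,0.05,0.1,-1],
  [-0.002,0,0,0,0.05,0.1,-1],
  [-0.002,0,0,0,0.05,0.1,-1],
  [-0.002,0,0,0,0.05,0.1,-1],
  [0,0,0,0,0,0,-1],
])

```text
t: 31.0
tcp_pos: [0.4256, -0.0394, 0.0039]
eef_rot: [-0.003, -0.668, 0.744, 0.002]
force: [-0.1, -0.3, -0.7]
width: 0.0489
```

>>> apply_moves([
  [0,0,0,0,0,-2,-1],
  [0,0,0,0,0,-4,-1],
  [0,0,0,0,0,-4.5,-1],
  [0,0,0,0,0,-4.5,-1],
  [0,0,0,0,0,-4,-1],
  [0,0,0,0,0,-0.5,-1],
])

```text
t: 31.6
tcp_pos: [0.4248, -0.0394, 0.2027]
eef_rot: [-0.005, -0.668, 0.744, 0.004]
force: [0.6, -0.2, -0.6]
width: 0.0493
```

```bash
python3 - <<'E'
from h import *
print(pose()[0]);to([.5983,-.0670,.21],-.1075)
E
```

```text
[ 0.42478788 -0.03942326  0.20265196]
rotvec [ 0.012 -0.002 -0.   ] shift cm (tool) [  0.88 -17.54  -0.95] after turn [  0.88 -17.55  -0.73] j6 -0.49 w 0.0493 F [ 0.6 -0.2 -0.6] t 31.6
```

>>> apply_moves([
  [0.012,-0.002,0,0.2,-4.3,-0.2,-1],
  [0,0,0,0.2,-4.3,-0.2,-1],
  [0,0,0,0.2,-4.3,-0.2,-1],
  [0,0,0,0.2,-4.3,-0.2,-1],
  [0,0,0,0,0,0,-1],
])

```text
t: 32.1
tcp_pos: [0.6016, -0.0652, 0.209]
eef_rot: [0.003, -0.669, 0.743, 0.001]
force: [-1.4, 0.5, -3.2]
width: 0.0489
```

```bash
python3 - <<'E'
from h import *
print(pose()[0]);to([.5983,-.0670,.05],-.1075)
E
```

```text
[ 0.60161494 -0.06524882  0.20903019]
rotvec [-0.003  0.006  0.002] shift cm (tool) [ 0.3   0.35 15.9 ] after turn [ 0.21  0.31 15.9 ] j6 -0.33 w 0.0489 F [-1.4  0.5 -3.2] t 32.1
```

>>> apply_moves([
  [-0.003,0.006,0.002,0.2,0.3,1,-1],
  [0,0,0,0,0,3,-1],
  [0,0,0,0,0,3,-1],
  [0,0,0,0,0,2,-1],
  [0,0,0,0,0,0,-1],
])

```text
t: 32.6
tcp_pos: [0.5944, -0.0665, 0.1108]
eef_rot: [-0.002, -0.668, 0.744, 0.002]
force: [0.3, -0.3, -0.2]
width: 0.0489
```

```bash
python3 - <<'E'
from h import *
print(pose()[0]);to([.5983,-.0670,.05],-.1075)
E
```

```text
[ 0.59435202 -0.06650298  0.11080235]
rotvec [ 0.005 -0.    -0.   ] shift cm (tool) [ 0.01 -0.43  6.08] after turn [ 0.01 -0.4   6.08] j6 -0.33 w 0.0489 F [ 0.3 -0.3 -0.2] t 32.6
```

>>> apply_moves([
  [0.005,0,0,0,-0.4,2,-1],
  [0,0,0,0,0.1,1.5,-1],
  [0,0,0,0,0.1,1,-1],
  [0,0,0,0,0.1,0.5,-1],
])

```text
t: 33.0
tcp_pos: [0.5946, -0.0663, 0.0634]
eef_rot: [0.002, -0.668, 0.744, -0.002]
force: [-0.3, -0.0, -1.0]
width: 0.0489
```

```bash
python3 - <<'E'
from h import *
print(pose()[0]);to([.5983,-.0670,.05],-.1075)
E
```

```text
[ 0.59462551 -0.0662705   0.06337253]
rotvec [-0.006  0.001  0.001] shift cm (tool) [ 0.03 -0.36  1.34] after turn [ 0.03 -0.37  1.34] j6 -0.33 w 0.0489 F [-0.3 -0.  -1. ] t 33.0
```

>>> apply_moves([
  [-0.004,0,0,0.03,-0.3,0.5,-1],
  [0,0,0,0,0,0.5,-1],
  [0,0,0,0,0,0.4,-1],
  [0,0,0,0,0,0.4,-1],
])

```text
t: 33.4
tcp_pos: [0.5989, -0.067, 0.0495]
eef_rot: [0.002, -0.669, 0.743, -0.002]
force: [-15.7, 7.4, 30.0]
width: 0.0491
```

```bash
python3 - <<'E'
from h import *
to([.5983,-.0670,.05],-.1075)
E
```

```text
rotvec [-0.006 -0.     0.002] shift cm (tool) [ 0.01  0.06 -0.05] after turn [ 0.01  0.06 -0.05] j6 -0.33 w 0.0491 F [-15.7   7.4  30. ] t 33.4
```

>>> apply_moves([
  [0,0,0,0,0,0,0],
  [0,0,0,0,0,0,0.8],
  [0,0,0,0,0,0,1],
  [0,0,0,0,0,-1,1],
  [0,0,0,0,0,-4,1],
  [0,0,0,0,0,-4.5,1],
  [0,0,0,0,0,-4,1],
  [0,0,0,0,0,-2,1],
])

```text
t: 34.2
tcp_pos: [0.5966, -0.0676, 0.2092]
eef_rot: [-0.001, -0.669, 0.744, -0.001]
force: [0.3, -0.7, 0.5]
width: 0.0852
```

>>> apply_moves([
  [0,0,0,-3.5,3.5,0,1],
  [0,0,0,-3.5,3.5,0,1],
  [0,0,0,-3.5,3.5,0,1],
  [0,0,0,-3.5,3.5,0,1],
  [0,0,0,-3.5,3.5,0,1],
  [0,0,0,-3.5,3,0,1],
  [0,0,0,0,0,0,1],
])

```text
t: 34.9
tcp_pos: [0.4125, 0.1679, 0.2157]
eef_rot: [0.005, -0.667, 0.745, -0.003]
force: [0.6, 0.7, -0.4]
width: 0.0858
```

```bash
python3 - <<'E'
from h import *
print(pose()[0])
I={n:grab(n,4) for n in C}
for n in C: np.save(f"pics/t1_{n}.npy",I[n])
for k in(["top"],["side"],["top","side"]): print(k,fit({n:I[n] for n in k},"wood",[.4143,-.3058,1.7173],boardgen(.056)))
a=cv2.resize(I["top"][140:240,170:340],None,fx=3,fy=3,interpolation=cv2.INTER_CUBIC);b=cv2.resize(I["side"][120:250,180:310],None,fx=2.2,fy=2.2,interpolation=cv2.INTER_CUBIC)
o=np.zeros((300,800,3));o[:,:510]=a;o[:286,512:798]=b;cv2.imwrite("pics/t1.png",np.clip(o[...,::-1],0,255).astype(np.uint8))
E
```

```text
[0.41252142 0.16787424 0.21574951]
['top'] (array([ 0.41453215, -0.30597593,  1.71646168]), np.float64(47.02877308895424))
['side'] (array([ 0.44092282, -0.27591242,  2.29655386]), np.float64(1291.1322060655907))
['top', 'side'] (array([ 0.41484716, -0.30580386,  1.71929537]), np.float64(1472.5890487463084))
```

View pics/t1.png

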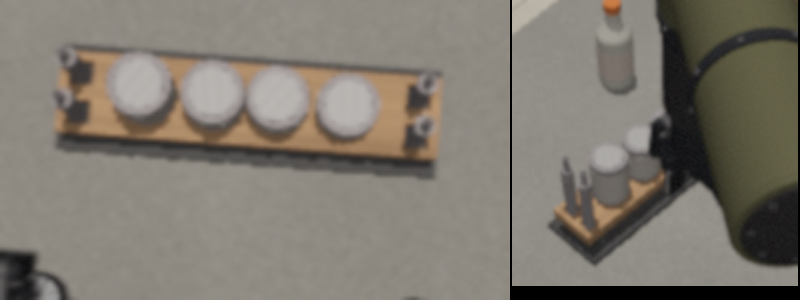

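>>> apply_moves([
  [0,0,0,4.7,-0.5,0,1],
  [0,0,0,4.7,-0.5,0,1],
  [0,0,0,4.7,-0.5,0,1],
  [0,0,0,4.7,-0.5,0,1],
  [0,0,0,4.7,-0.5,0,1],
  [0,0,0,4.7,-0.5,0,1],
  [0,0,0,4.7,-0.5,0,1],
  [0,0,0,4.7,-0.5,0,1],
], squeeze=80)

```text
t: 36.1
tcp_pos: [0.4077, -0.2301, 0.2148]
eef_rot: [0.002, -0.663, 0.749, -0.004]
force: [1.5, 0.2, -0.1]
width: 0.0856
```

>>> apply_moves([
  [0,0,0,4.5,-0.5,0,1],
  [0,0,0,4.5,-0.5,0,1],
  [0,0,0.145,0,0,0,1],
  [0,0,0.145,0,0,0,1],
  [0,0,0.145,0,0,0,1],
  [0,0,0.145,0,0,0,1],
  [0,0,0.145,0,0,0,1],
  [0,0,0.145,0,0,0,1],
])

```text
t: 36.9
tcp_pos: [0.398, -0.3395, 0.2102]
eef_rot: [-0.001, -0.267, 0.964, -0.001]
force: [-0.5, -0.3, -0.5]
width: 0.0854
```

>>> apply_moves([
  [0,0,0.145,0,0,0,1],
  [0,0,0.145,0,0,0,1],
  [0,0,0.145,0,0,0,1],
  [0,0,0,0,0,0,1],
])

```text
t: 37.3
tcp_pos: [0.3956, -0.3431, 0.2086]
eef_rot: [-0.003, -0.044, 0.999, -0.0]
force: [-0.2, -0.5, -0.2]
width: 0.0855
```

```bash
python3 - <<'E'
from h import *
I={n:grab(n,3) for n in C}
for k in(["top"],["side"],["top","side"]): print(k,fit({n:I[n] for n in k},"wood",[.4145,-.306,1.7165],boardgen(.056)))
print(pose()[0]);to([.4145,-.306,.10],1.7165)
E
```

```text
['top'] (array([ 0.41446762, -0.30488176,  1.71477448]), np.float64(2191.193616190229))
['side'] (array([ 0.41523679, -0.30418454,  1.70842058]), np.float64(27.08533920172291))
['top', 'side'] (array([ 0.41460703, -0.30435527,  1.71415049]), np.float64(2219.3572040069976))
[ 0.39604699 -0.34243053  0.2089184 ]
rotvec [-0.001 -0.005 -0.053] shift cm (tool) [-2.22  3.46 10.88] after turn [-2.35  3.34 10.89] j6 -1.15 w 0.0856 F [-0.2 -0.2  0. ] t 37.6
```

Board unmoved. Align and descend.

>>> apply_moves([
  [0,-0.005,-0.053,-2.2,3.4,0,1],
  [0,0,0,0,0,4,1],
  [0,0,0,0,0,4,1],
  [0,0,0,0,0,4,1],
  [0,0,0,0,0,3,1],
  [0,0,0,0,0,0.5,1],
])

```text
t: 38.2
tcp_pos: [0.4175, -0.306, 0.0518]
eef_rot: [0.004, -0.078, 0.997, -0.002]
force: [-0.1, 0.2, -0.5]
width: 0.0855
```

```bash
python3 - <<'E'
from h import *
print(pose()[0]);to([.4145,-.3055,-.001],1.7155)
E
```

```text
[ 0.41749544 -0.30600024  0.05177306]
rotvec [-0.004  0.007  0.011] shift cm (tool) [0.32 0.12 5.27] after turn [0.29 0.09 5.28] j6 -1.17 w 0.0855 F [-0.1  0.2 -0.5] t 38.2
```

>>> apply_moves([
  [-0.004,0.007,0.011,0.3,0.1,2,1],
  [0,0,0,0,0,2,1],
  [0,0,0,0,0,0.8,1],
])

```text
t: 38.5
tcp_pos: [0.4164, -0.3068, 0.0065]
eef_rot: [0.001, -0.074, 0.997, -0.002]
force: [-0.6, -0.0, 0.6]
width: 0.0852
```

```bash
python3 - <<'E'
from h import *
print(pose()[0]);to([.4145,-.3055,-.002],1.7155)
E
```

```text
[ 0.41643036 -0.30676371  0.00648961]
rotvec [-0.004  0.003  0.003] shift cm (tool) [0.17 0.16 0.85] after turn [0.17 0.15 0.85] j6 -1.18 w 0.0852 F [-0.6 -0.   0.6] t 38.5
```

>>> apply_moves([
  [-0.004,0.003,0.003,0.17,0.15,0.85,1],
  [0,0.001,0,0.05,0,0.15,0],
  [0,0.001,0,0.05,0,0.1,-1],
  [0,0.001,0,0.03,0,0.05,-1],
  [0,0,0,0,0,0,-1],
  [0,0,0,0,0,0,-1],
  [0,0,0,0,0,0,-1],
])

```text
t: 39.2
tcp_pos: [0.4159, -0.3069, -0.0004]
eef_rot: [0.001, -0.073, 0.997, -0.002]
force: [0.3, 0.8, -1.8]
width: 0.0542
```

```bash
python3 - <<'E'
from h import *
print(pose()[0]);to([.4145,-.3055,-.002],1.7155)
E
```

```text
[ 4.15909735e-01 -3.06912239e-01 -3.63912635e-04]
rotvec [-0.003  0.002  0.002] shift cm (tool) [0.12 0.16 0.16] after turn [0.12 0.16 0.16] j6 -1.18 w 0.0542 F [ 0.3  0.8 -1.8] t 39.2
```

>>> apply_moves([
  [0,0,0,0,0,-1,-1],
  [0,0,0,0,0,-2.5,-1],
  [0,0,0,0,0,-4,-1],
  [0,0,0,0,0,-4.5,-1],
  [0,0,0,0,0,-4.5,-1],
  [0,0,0,0,0,-4.5,-1],
  [0,0,0,0,0,-3.5,-1],
  [0,0,0,0,0,-0.3,-1],
])

```text
t: 40.0
tcp_pos: [0.4123, -0.3063, 0.2601]
eef_rot: [-0.001, -0.073, 0.997, -0.001]
force: [0.1, -0.4, -0.6]
width: 0.0536
```

```bash
python3 - <<'E'
from h import *
print(pose()[0]);to([.6074,.0143,.24],-.1075)
E
```

```text
[ 0.41233524 -0.30627448  0.26012803]
rotvec [-1.000e-03 -3.000e-03 -1.318e+00] shift cm (tool) [-23.95  28.89   1.9 ] after turn [-33.97 -15.95   2.01] j6 -1.18 w 0.0536 F [ 0.1 -0.4 -0.6] t 40.0
```

>>> apply_moves([
  [0,0,0,-2.95,3.55,-0.1,-1],
  [0,0,0,-2.95,3.55,-0.1,-1],
  [0,0,0,-2.95,3.55,-0.1,-1],
  [0,0,0,-2.95,3.55,-0.1,-1],
  [0,0,0,-2.95,3.55,-0.1,-1],
  [0,0,0,-2.95,3.55,-0.1,-1],
  [0,0,0,-2.95,3.55,-0.1,-1],
  [0,0,0,-2.95,3.55,-0.1,-1],
])

```text
t: 40.8
tcp_pos: [0.6081, 0.0152, 0.2711]
eef_rot: [0.001, -0.068, 0.998, -0.002]
force: [1.6, -1.2, -0.2]
width: 0.0539
```

>>> apply_moves([
  [0,0,-0.146,0,0,-0.2,-1],
  [0,0,-0.146,0,0,-0.2,-1],
  [0,0,-0.146,0,0,-0.2,-1],
  [0,0,-0.146,0,0,-0.2,-1],
  [0,0,-0.146,0,0,-0.2,-1],
  [0,0,-0.146,0,0,-0.2,-1],
  [0,0,-0.146,0,0,-0.2,-1],
  [0,0,-0.146,0,0,-0.2,-1],
])

```text
t: 41.6
tcp_pos: [0.608, 0.0226, 0.2796]
eef_rot: [-0.007, -0.62, 0.785, 0.001]
force: [0.3, -0.7, -2.1]
width: 0.054
```

>>> apply_moves([
  [0,0,-0.146,0,0,-0.2,-1],
  [0,0,0,0,0,-0.1,-1],
])

```text
t: 41.8
tcp_pos: [0.6075, 0.0225, 0.2821]
eef_rot: [-0.007, -0.678, 0.735, 0.002]
force: [0.1, -0.8, -1.7]
width: 0.0541
```

```bash
python3 - <<'E'
from h import *
print(pose()[0]);to([.6074,.0143,.22],-.1075)
E
```

```text
[0.60747198 0.02250753 0.28206584]
rotvec [ 0.013 -0.008  0.026] shift cm (tool) [ 0.77 -0.14  6.21] after turn [ 0.82 -0.08  6.21] j6 -0.45 w 0.0541 F [ 0.1 -0.8 -1.7] t 41.8
```

>>> apply_moves([
  [0.013,-0.008,0.026,0.8,-0.1,2,-1],
  [0,0,0,0,0,3,-1],
  [0,0,0,0,0,3,-1],
  [0,0,0,0,0,2,-1],
  [0,0,0,0,0,1,-1],
  [0,0,0,0,0,0,-1],
])

```text
t: 42.4
tcp_pos: [0.6068, 0.0137, 0.1682]
eef_rot: [0.0, -0.659, 0.752, 0.0]
force: [0.1, 0.2, -1.5]
width: 0.0542
```

```bash
python3 - <<'E'
from h import *
print(pose()[0]);to([.607,.0142,.165],-.1075)
E
```

```text
[0.60679199 0.01374455 0.16822241]
rotvec [ 0.     0.001 -0.025] shift cm (tool) [-0.05 -0.01  0.32] after turn [-0.05 -0.02  0.32] j6 -0.48 w 0.0542 F [ 0.1  0.2 -1.5] t 42.4
```

>>> apply_moves([
  [0,0,-0.025,-0.05,0,0.3,-1],
  [0,0,0,0,0,0,-1],
])

```text
t: 42.6
tcp_pos: [0.6075, 0.0142, 0.1668]
eef_rot: [0.001, -0.668, 0.744, -0.0]
force: [-0.1, 0.3, -0.8]
width: 0.0539
```

```bash
python3 - <<'E'
from m import *
I,tp,R,zb=see(.056,-.107,tag="p3",off=.0004);to([.607,.0142,.165],-.1075)
a=cv2.resize(I["top"][150:195,290:335],None,fx=8.5,fy=8.5,interpolation=cv2.INTER_CUBIC);b=cv2.resize(I["side"][165:210,190:235],None,fx=8.5,fy=8.5,interpolation=cv2.INTER_CUBIC)
cv2.imwrite("pics/p3.png",np.clip(np.hstack([a,b])[...,::-1],0,255).astype(np.uint8))
zt=zb+.016
st=np.array([.607,.0130]);y=-.1075;Rz=np.array([[np.cos(y),-np.sin(y)],[np.sin(y),np.cos(y)]])
for n,sg in(("top",-1),("side",1)):
  for x in(.016,-.016):
    X=st+Rz@[x,sg*.138]
    f=lambda z,dx=0,dy=0:(proj(n,[*(X+[dx,dy]),z])[0]-([290,150] if n=="top" else [190,165])+.5)*8.5-.5+([0,0] if n=="top" else [382.5,0])
    print(n,"hole top",f(zt).round(0),"ring126",f(.126).round(0),"tip152",f(.152).round(0))
E
```

```text
tcp [0.6073 0.0141 0.1665] tilt [ 1.6e-03  5.0e-04 -1.0e+00] w 0.0541 F [ 0.4 -0.6 -1.3] t 43.2
rotvec [-0.002  0.001 -0.001] shift cm (tool) [-0.01  0.03  0.15] after turn [-0.01  0.03  0.15] j6 -0.46 w 0.0541 F [ 0.4 -0.6 -1.3] t 43.2
top hole top [218. 119.] ring126 [194. 152.] tip152 [205. 137.]
top hole top [209. 245.] ring126 [186. 271.] tip152 [196. 259.]
side hole top [495. 144.] ring126 [512. 264.] tip152 [504. 210.]
side hole top [566. 199.] ring126 [580. 318.] tip152 [573. 265.]
```

View pics/p3.png

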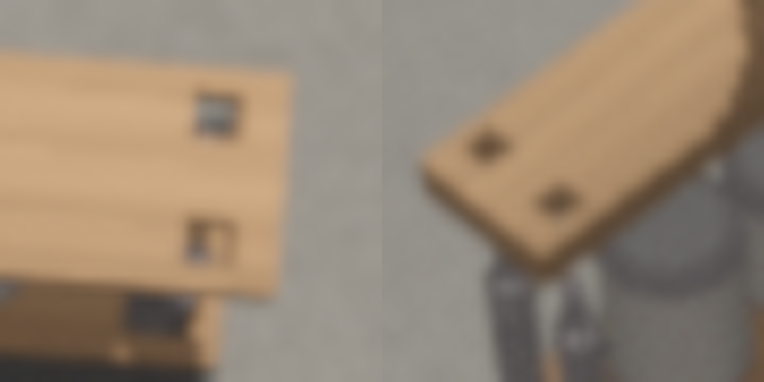

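>>> apply_moves([
  [-0.002,0.001,0,0,0.1,0.6,-1],
  [0,0,0,0,0,0.7,-1],
  [0,0,0,0,0,0.5,-1],
])

```text
t: 43.5
tcp_pos: [0.6065, 0.0143, 0.1477]
eef_rot: [0.0, -0.668, 0.744, -0.0]
force: [-0.5, 0.9, -2.6]
width: 0.0542
```

```bash
python3 - <<'E'
from h import *
print(pose()[0],pose()[2]["moment"]);to([.6065,.0141,.14],-.1075)
E
```

```text
[0.60648842 0.01429565 0.14770497] [-0.02327893 -0.02306859 -0.02158825]
rotvec [-0.     0.    -0.001] shift cm (tool) [ 0.02 -0.    0.77] after turn [ 0.02 -0.    0.77] j6 -0.46 w 0.0542 F [-0.5  0.9 -2.6] t 43.5
```

Tips have entered freely. Continue down.

>>> apply_moves([
  [0,0,0,0.02,0.03,0.5,-1],
  [0,0,0,0,0.03,0.5,-1],
])

```text
t: 43.7
tcp_pos: [0.6055, 0.0141, 0.1361]
eef_rot: [-0.0, -0.668, 0.744, 0.0]
force: [-0.8, 1.4, -0.5]
width: 0.0539
```

>>> apply_moves([
  [0,0,0,0,0.03,0.5,-1],
  [0,0,0,0,0.03,0.4,-1],
])

```text
t: 43.9
tcp_pos: [0.6049, 0.0141, 0.1259]
eef_rot: [-0.0, -0.668, 0.744, 0.0]
force: [1.4, -1.1, -0.4]
width: 0.0538
```

```bash
python3 - <<'E'
from h import *
print(pose()[0],pose()[2]["moment"]);to([.6065,.0141,.126],-.1075)
E
```

```text
[0.60492375 0.01406462 0.12594865] [-0.17365555 -0.37101523  0.1266947 ]
rotvec [ 0.001 -0.001 -0.   ] shift cm (tool) [-0.02 -0.16 -0.01] after turn [-0.02 -0.16 -0.01] j6 -0.46 w 0.0538 F [ 1.4 -1.1 -0.4] t 43.9
```

Down another touch to feel the seat.

>>> apply_moves([
  [0,0,0,0,-0.1,0.3,-1],
  [0,0,0,0,0,0.3,-1],
])

```text
t: 44.1
tcp_pos: [0.6058, 0.0138, 0.1242]
eef_rot: [-0.0, -0.668, 0.744, -0.001]
force: [-9.7, 3.1, 16.4]
width: 0.0542
```

```bash
python3 - <<'E'
from h import *
print(pose()[0],pose()[2]["moment"],pose()[2]["force"])
E
```

```text
[0.60579255 0.01383007 0.12415333] [ 1.18516059  3.39618453 -0.17912218] [-9.6575524   3.11351917 16.42187312]
```

>>> apply_moves([
  [0,0,0,0,0,0,0.3],
  [0,0,0,0,0,0,0.8],
  [0,0,0,0,0,0,1],
  [0,0,0,0,0,-1,1],
  [0,0,0,0,0,-4,1],
  [0,0,0,0,0,-4,1],
])

```text
t: 44.7
tcp_pos: [0.6034, 0.0136, 0.2114]
eef_rot: [-0.005, -0.668, 0.744, 0.002]
force: [0.1, 0.7, 0.1]
width: 0.0855
```

>>> apply_moves([
  [0,0,0,-3.1,3.4,0,1],
  [0,0,0,-3.1,3.4,0,1],
  [0,0,0,-3.1,3.4,0,1],
  [0,0,0,-3.1,3.4,0,1],
  [0,0,0,-3.1,3.4,0,1],
  [0,0,0,0,0,3,1],
  [0,0,0,0,0,0,1],
], squeeze=50)

```text
t: 45.4
tcp_pos: [0.45, 0.1918, 0.1936]
eef_rot: [0.004, -0.667, 0.745, -0.002]
force: [0.1, -0.7, -0.6]
width: 0.0855
```

```bash
python3 - <<'E'
from h import *
I={n:grab(n,4) for n in C}
a=cv2.resize(I["top"][130:260,150:350],None,fx=2.5,fy=2.5,interpolation=cv2.INTER_CUBIC);b=cv2.resize(I["side"][100:230,180:300],None,fx=2.45,fy=2.45,interpolation=cv2.INTER_CUBIC)
o=np.zeros((325,796,3));o[:,:500]=a;o[:b.shape[0],502:502+b.shape[1]]=b;cv2.imwrite("pics/u1.png",np.clip(o[...,::-1],0,255).astype(np.uint8))
print(fit({"top":I["top"]},"wood",[.606,.013,-.1075],boardgen(.056,.126)))
print(pose()[0]);to([.4547,.1861,.013],-.1075)
E
```

```text
(array([ 0.60433761,  0.01138369, -0.10686617]), np.float64(531.6072129858263))
[0.45276224 0.19088341 0.19723712]
rotvec [-0.012  0.006 -0.007] shift cm (tool) [ 0.57 -0.02 18.42] after turn [ 0.45 -0.24 18.42] j6 -0.93 w 0.0855 F [-0.3  0.3 -0.1] t 45.8
```

View pics/u1.png

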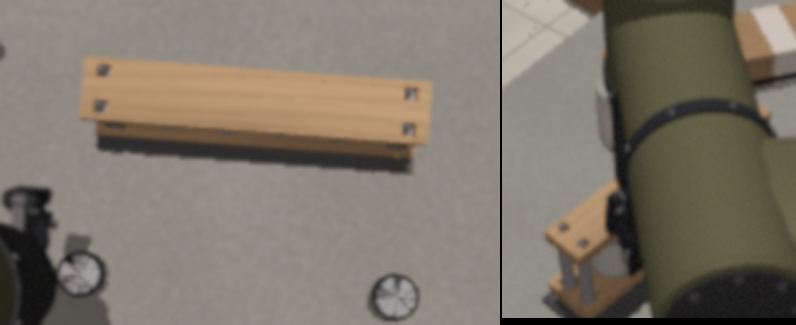

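>>> apply_moves([
  [-0.012,0.006,-0.007,0.5,-0.1,2,1],
  [0,0,0,0,0,4,1],
  [0,0,0,0,0,4,1],
  [0,0,0,0,0,4,1],
  [0,0,0,0,0,2,1],
  [0,0,0,0,0.1,0.7,1],
])

```text
t: 46.4
tcp_pos: [0.4539, 0.1827, 0.0229]
eef_rot: [0.0, -0.667, 0.745, 0.001]
force: [-0.1, 0.4, -0.7]
width: 0.0854
```

```bash
python3 - <<'E'
from h import *
print(pose()[0]);to([.4547,.1861,.013],-.1075)
E
```

```text
[0.4539496  0.18272031 0.02294626]
rotvec [ 0.001  0.001 -0.004] shift cm (tool) [-0.34 -0.04  0.99] after turn [-0.34 -0.04  0.99] j6 -0.91 w 0.0854 F [-0.1  0.4 -0.7] t 46.4
```

>>> apply_moves([
  [0,0,-0.003,-0.34,0,0.7,1],
  [0,0,0,0,0,0.4,0.2],
  [-0.002,0,0,0,0.05,0.1,-1],
  [-0.002,0,0,0,0.05,0.1,-1],
  [-0.002,0,0,0,0.05,0.1,-1],
  [-0.002,0,0,0,0.05,0.1,-1],
  [0,0,0,0,0,0,-1],
  [0,0,0,0,0,0,-1],
])

```text
t: 47.2
tcp_pos: [0.4544, 0.1873, 0.0107]
eef_rot: [-0.0, -0.668, 0.744, 0.003]
force: [0.7, -0.0, -0.5]
width: 0.0428
```

>>> apply_moves([
  [0,0,0,0,0,-2,-1],
  [0,0,0,0,0,-4,-1],
  [0,0,0,0,0,-4.5,-1],
  [0,0,0,0,0,-4.5,-1],
  [0,0,0,0,0,-4,-1],
  [0,0,0,0,0,-0.5,-1],
])

```text
t: 47.8
tcp_pos: [0.4534, 0.1853, 0.2089]
eef_rot: [-0.004, -0.668, 0.745, 0.004]
force: [0.8, 0.7, -1.1]
width: 0.0432
```

```bash
python3 - <<'E'
from h import *
print(pose()[0]);to([.6103,.0528,.21],-.1075)
E
```

```text
[0.4533997  0.18532078 0.20888128]
rotvec [ 0.012  0.    -0.001] shift cm (tool) [ 11.47 -17.03  -0.31] after turn [ 11.49 -17.02  -0.11] j6 -0.9 w 0.0432 F [ 0.8  0.7 -1.1] t 47.8
```

>>> apply_moves([
  [0.012,0,0,2.3,-3.35,-0.2,-1],
  [0,0,0,2.3,-3.35,-0.2,-1],
  [0,0,0,2.3,-3.35,-0.2,-1],
  [0,0,0,2.3,-3.35,-0.2,-1],
  [0,0,0,2.3,-3.35,-0.2,-1],
  [0,0,0,0,0,0,-1],
])

```text
t: 48.4
tcp_pos: [0.6127, 0.0511, 0.2164]
eef_rot: [0.002, -0.67, 0.742, 0.002]
force: [-0.7, 0.3, -1.0]
width: 0.0429
```

```bash
python3 - <<'E'
from h import *
print(pose()[0]);to([.6103,.0528,.153],-.1075)
E
```

```text
[0.61273729 0.05114105 0.21637654]
rotvec [0.001 0.005 0.005] shift cm (tool) [-0.11  0.26  6.34] after turn [-0.14  0.26  6.34] j6 -0.51 w 0.0429 F [-0.7  0.3 -1. ] t 48.4
```

>>> apply_moves([
  [0.001,0.005,0.005,-0.1,0.15,1.5,-1],
  [0,0,0,0,0,2,-1],
  [0,0,0,0,0,1,-1],
  [0,0,0,0,0,0.3,-1],
])

```text
t: 48.8
tcp_pos: [0.6113, 0.0516, 0.1633]
eef_rot: [-0.001, -0.667, 0.745, 0.001]
force: [-0.4, 0.6, -0.5]
width: 0.0429
```

```bash
python3 - <<'E'
from h import *
print(pose()[0]);to([.6103,.0528,.153],-.1075)
E
```

```text
[0.61134928 0.0515857  0.16329942]
rotvec [ 0.004 -0.    -0.003] shift cm (tool) [-0.11  0.11  1.03] after turn [-0.11  0.12  1.03] j6 -0.52 w 0.0429 F [-0.4  0.6 -0.5] t 48.8
```

>>> apply_moves([
  [0.004,0,-0.003,-0.1,0.15,0.4,-1],
  [0,0,0,0,0.03,0.4,-1],
  [0,0,0,0,0.03,0.3,-1],
  [0,0,0,0,0.03,0.3,-1],
])

```text
t: 49.2
tcp_pos: [0.6093, 0.0537, 0.1523]
eef_rot: [0.002, -0.669, 0.743, -0.002]
force: [-6.3, 2.2, 14.9]
width: 0.043
```

```bash
python3 - <<'E'
from h import *
to([.6103,.0528,.153],-.1075)
E
```

```text
rotvec [-0.005  0.     0.002] shift cm (tool) [ 0.08 -0.11 -0.07] after turn [ 0.08 -0.11 -0.07] j6 -0.52 w 0.043 F [-6.3  2.2 14.9] t 49.2
```

>>> apply_moves([
  [0,0,0,0,0,0,0],
  [0,0,0,0,0,0,0.8],
  [0,0,0,0,0,0,1],
  [0,0,0,0,0,-1,1],
  [0,0,0,0,0,-3.5,1],
  [0,0,0,0,0,-2.5,1],
])

```text
t: 49.8
tcp_pos: [0.6079, 0.0535, 0.2233]
eef_rot: [0.0, -0.669, 0.743, -0.001]
force: [-0.2, -0.6, 1.0]
width: 0.0855
```

>>> apply_moves([
  [0,0,0,3.1,2.75,0,1],
  [0,0,0,3.1,2.75,0,1],
  [0,0,0,3.1,2.75,0,1],
  [0,0,0,3.1,2.75,0,1],
  [0,0,0,3.1,2.75,0,1],
  [0,0,0,3.1,2.75,0,1],
  [0,0,0,0,0,4,1],
  [0,0,0,0,0,3,1],
])

```text
t: 50.6
tcp_pos: [0.4232, -0.1207, 0.1658]
eef_rot: [0.008, -0.669, 0.743, -0.009]
force: [0.4, 0.5, -1.8]
width: 0.0851
```

```bash
python3 - <<'E'
from h import *
print(pose()[0]);to([.4244,-.1157,.013],-.1075)
E
```

```text
[ 0.42324021 -0.12067705  0.1658169 ]
rotvec [-0.024  0.     0.002] shift cm (tool) [-0.51  0.31 15.28] after turn [-0.51 -0.06 15.28] j6 -0.3 w 0.0851 F [ 0.4  0.5 -1.8] t 50.6
```

>>> apply_moves([
  [-0.024,0,0.002,-0.5,0.1,2,1],
  [0,0,0,0,0,4,1],
  [0,0,0,0,0,4,1],
  [0,0,0,0,0,2.5,1],
  [0,0,0,0,0,1.2,1],
  [0,0,0,0,0.1,0.4,1],
])

```text
t: 51.2
tcp_pos: [0.4227, -0.1143, 0.0209]
eef_rot: [-0.001, -0.668, 0.744, 0.001]
force: [-0.7, 0.5, 1.2]
width: 0.0854
```

```bash
python3 - <<'E'
from h import *
print(pose()[0]);to([.4244,-.1157,.013],-.1075)
E
```

```text
[ 0.42271479 -0.11433695  0.02089572]
rotvec [ 0.004 -0.    -0.   ] shift cm (tool) [ 0.12 -0.19  0.79] after turn [ 0.12 -0.18  0.79] j6 -0.31 w 0.0854 F [-0.7  0.5  1.2] t 51.2
```

>>> apply_moves([
  [0.003,0,0,0.12,-0.15,0.6,1],
  [0,0,0,0,0,0.3,0.2],
  [-0.002,0,0,0,0.05,0.1,-1],
  [-0.002,0,0,0,0.05,0.1,-1],
  [-0.002,0,0,0,0.05,0.1,-1],
  [-0.002,0,0,0,0.05,0.1,-1],
  [0,0,0,0,0,0,-1],
  [0,0,0,0,0,0,-1],
])

```text
t: 52.0
tcp_pos: [0.4261, -0.1153, 0.0132]
eef_rot: [-0.0, -0.668, 0.744, 0.0]
force: [-0.9, -0.5, 0.8]
width: 0.043
```

>>> apply_moves([
  [0,0,0,0,0,-2,-1],
  [0,0,0,0,0,-4,-1],
  [0,0,0,0,0,-4.5,-1],
  [0,0,0,0,0,-4.5,-1],
  [0,0,0,0,0,-4.5,-1],
  [0,0,0,0,0,-0.5,-1],
])

```text
t: 52.6
tcp_pos: [0.4234, -0.1156, 0.2153]
eef_rot: [-0.004, -0.668, 0.744, 0.004]
force: [0.2, -0.2, -0.2]
width: 0.0429
```

```bash
python3 - <<'E'
from h import *
print(pose()[0]);to([.6017,-.0268,.21],-.1075)
E
```

```text
[ 0.42344426 -0.11563849  0.2152922 ]
rotvec [ 0.011 -0.    -0.001] shift cm (tool) [-10.75 -16.77   0.34] after turn [-10.75 -16.77   0.53] j6 -0.3 w 0.0429 F [ 0.2 -0.2 -0.2] t 52.6
```

>>> apply_moves([
  [0.011,0,0,-2.1,-3.3,-0.1,-1],
  [0,0,0,-2.1,-3.3,-0.1,-1],
  [0,0,0,-2.1,-3.3,-0.1,-1],
  [0,0,0,-2.1,-3.3,-0.1,-1],
  [0,0,0,-2.1,-3.3,-0.1,-1],
  [0,0,0,0,0,0,-1],
])

```text
t: 53.2
tcp_pos: [0.6054, -0.0253, 0.2184]
eef_rot: [0.001, -0.667, 0.745, 0.0]
force: [-0.8, -0.6, -1.8]
width: 0.0428
```

```bash
python3 - <<'E'
from h import *
print(pose()[0]);to([.6017,-.0268,.155],-.1075)
E
```

```text
[ 0.60541261 -0.02531506  0.21838798]
rotvec [-0.002  0.002 -0.002] shift cm (tool) [0.2  0.36 6.34] after turn [0.19 0.35 6.34] j6 -0.4 w 0.0428 F [-0.8 -0.6 -1.8] t 53.2
```

>>> apply_moves([
  [-0.002,0.002,-0.002,0.2,0.25,1.5,-1],
  [0,0,0,0,0,2,-1],
  [0,0,0,0,0,1,-1],
  [0,0,0,0,0,0.3,-1],
])

```text
t: 53.6
tcp_pos: [0.6026, -0.0264, 0.1645]
eef_rot: [-0.003, -0.668, 0.744, 0.002]
force: [-0.2, 0.3, -0.4]
width: 0.0429
```

```bash
python3 - <<'E'
from h import *
print(pose()[0]);to([.6017,-.0268,.155],-.1075)
E
```

```text
[ 0.60260401 -0.02640986  0.16451895]
rotvec [ 0.006 -0.002  0.001] shift cm (tool) [0.05 0.08 0.95] after turn [0.05 0.09 0.95] j6 -0.39 w 0.0429 F [-0.2  0.3 -0.4] t 53.6
```

>>> apply_moves([
  [0.006,0,0,0.05,0.1,0.4,-1],
  [0,0,0,0,0.03,0.4,-1],
  [0,0,0,0,0.03,0.3,-1],
  [0,0,0,0,0.03,0.2,-1],
])

```text
t: 54.0
tcp_pos: [0.601, -0.0272, 0.1553]
eef_rot: [0.001, -0.668, 0.744, -0.002]
force: [-3.4, 1.9, 6.8]
width: 0.0427
```

```bash
python3 - <<'E'
from h import *
to([.6017,-.0268,.155],-.1075)
E
```

```text
rotvec [-0.006 -0.001  0.001] shift cm (tool) [-0.05 -0.06  0.03] after turn [-0.05 -0.06  0.03] j6 -0.4 w 0.0427 F [-3.4  1.9  6.8] t 54.0
```

Contact. Release, rise and retreat to the right for a clear view.

>>> apply_moves([
  [0,0,0,0,0,0.1,0],
  [0,0,0,0,0,0,0.8],
  [0,0,0,0,0,0,1],
  [0,0,0,0,0,-1,1],
  [0,0,0,0,0,-3.5,1],
  [0,0,0,0,0,-3.5,1],
  [0,0,0,0,0,-2,1],
])

```text
t: 54.7
tcp_pos: [0.5993, -0.0276, 0.2576]
eef_rot: [0.0, -0.668, 0.744, -0.002]
force: [-0.0, -0.2, -0.1]
width: 0.0854
```

>>> apply_moves([
  [0,0,0,3.5,3.5,0,1],
  [0,0,0,3.5,3.5,0,1],
  [0,0,0,3.5,3.5,0,1],
  [0,0,0,3.5,3.5,0,1],
  [0,0,0,4.5,1,0,1],
  [0,0,0,4.5,1,0,1],
  [0,0,0,4.5,0,0,1],
  [0,0,0,4.5,0,0,1],
])

```text
t: 55.5
tcp_pos: [0.4027, -0.3346, 0.2696]
eef_rot: [0.004, -0.672, 0.741, -0.009]
force: [2.1, 1.4, -0.3]
width: 0.0854
```

```bash
python3 - <<'E'
from h import *
I={n:grab(n,5) for n in C};print(pose()[0],pose()[2]["force"])
a=cv2.resize(I["top"][130:230,170:340],None,fx=2.6,fy=2.6,interpolation=cv2.INTER_CUBIC);b=cv2.resize(I["side"][110:250,180:310],None,fx=2.7,fy=2.7,interpolation=cv2.INTER_CUBIC)
o=np.zeros((380,798,3));o[:260,:442]=a;o[:b.shape[0],445:445+b.shape[1]]=b;cv2.imwrite("pics/f.png",np.clip(o[...,::-1],0,255).astype(np.uint8))
E
```

```text
[ 0.40396783 -0.33179776  0.2683169 ] [ 0.25995561 -0.35887234 -0.23990702]
```

View pics/f.png

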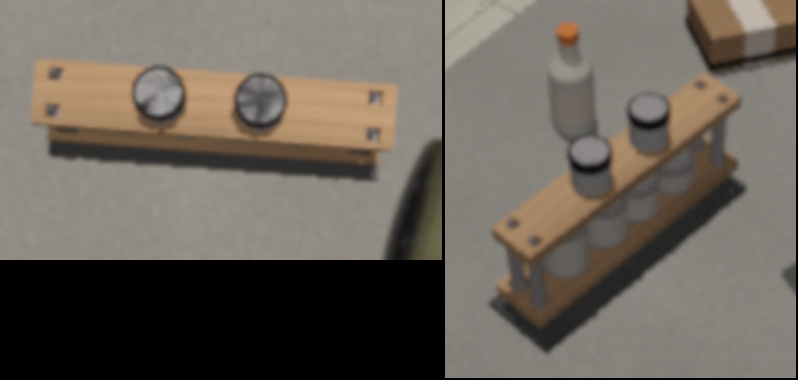

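```bash
python3 - <<'E'
from workcell import ctrl
print(ctrl.finish_job())
E
```

```text
the job is handed in; nothing more can be done
None
```

The display is built and stocked, and I handed the job in at about 56 s of the 208 s allowed.

- **What I did:** I dropped the wide shelf over the posts and stood all four tins on it between the posts, tallest at the left. I then dropped the narrow shelf over the post tops and stood both jars along its middle. I never touched the terminal, carton or glue bottle.
- **Lower shelf:** it met firm resistance at the resting height. The gripper heights from picking up and setting down the tins put its top at about 46 mm, as it should be.
- **Upper shelf:** the same comparison for the two jars gave 141.6 and 142.1 mm for its top, against 142 mm when fully down. That indicates it is down and level.
- **Final pictures:** both views show the jars upright on the middle of the top shelf. The side view shows the tins standing in one row below it. The arm was clear and reading almost no force.
- **Checks that disagreed:**
  - The two cameras differed by about 2 mm on where things stood.
  - The picture-based fit of the seated upper shelf was about 2 mm off, because the lower shelf showed beneath it. I relied on the contact heights instead.
- **Shelf knock:** I saw no sign of either shelf being knocked aside before I picked it up.

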